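# Load three wooden rods into a narrow-necked diffuser bottle

## Task

Take the three lacquered rods out of the navy box one at a time and feed each through the narrow neck of the glass diffuser bottle, lowering it gently until its foot is felt to stand on the cork inside, then let it go; the cork sits at a different, unknown height each time, so never drop or ram a rod, nor knock those already in. All three must end up standing loose in the bottle, leaning on its neck as they like, with the bottle upright where it was and the tumbler and the other boxes left alone.

Things in the scene. Friction and masses are not known exactly. Their poses are not given: they have to be found in the camera images.
- bottle: clear glass bottle, loose, 0.9 kg, 150 mm tall, body 112 mm wide to 85 mm height, shoulder to 118 mm, straight neck above. Origin: centre of underside, z up. Inside, a flat springy cork pad 92 mm wide (gives 1 mm per 1.5 N, 5 mm at most) is a false floor; its top lies 20 to 66 mm above the bottle's underside, not measured: feel for it.
- bottle_mouth (a point): centre of the bottle's open mouth, level with the rim, 150 mm above its underside. The neck is 46 mm wide inside, 55 mm outside. A rod standing on the cork sticks 70 to 116 mm out; let go, it leans against the neck. Three fit easily if they lean to different sides (about 0.1 rad).
- rack: open navy presentation box with a black insert, fixed, 86 x 196 mm, 62 mm tall (insert top at 58 mm). Origin at the centre of its underside; long side along its y. The insert has three round holes, 17 mm wide, on its centre line at y = -56, 0 and +56 mm, 52 mm deep (floor 6 mm above the table).
- rod_red: red lacquered wooden rod, straight, round, 14 mm in diameter, 200 mm long, 35 g, flat foot. Origin at the centre of its foot, z along the rod to its top. Starts upright in one of the three holes of the navy box, foot 6 mm above the table, top at 206 mm.
- rod_red_mid (a point): mid-length of the red rod, 100 mm above its foot.
- rod_yellow: yellow lacquered wooden rod, straight, round, 14 mm in diameter, 200 mm long, 35 g, flat foot. Origin at the centre of its foot, z along the rod to its top. Starts upright in one of the three holes of the navy box, foot 6 mm above the table, top at 206 mm.
- rod_yellow_mid (a point): mid-length of the yellow rod, 100 mm above its foot.
- rod_white: white lacquered wooden rod, straight, round, 14 mm in diameter, 200 mm long, 35 g, flat foot. Origin at the centre of its foot, z along the rod to its top. Starts upright in one of the three holes of the navy box, foot 6 mm above the table, top at 206 mm.
- rod_white_mid (a point): mid-length of the white rod, 100 mm above its foot.
- tumbler: empty round glass tumbler, 86 mm at its widest, 85 mm tall, origin at the centre of its underside. A bystander: leave it where it is.
- red_box: small closed red gift box with a pale band, 73 x 93 mm, 49 mm tall, origin at the centre of its underside. A bystander: leave it where it is.
- lime_box: closed lime-green gift box, 82 x 112 mm, 56 mm tall, origin at the centre of its underside. A bystander: leave it where it is.
There are look-alikes about, which are no part of the job. Leave any purple or red look-alike of the bottle alone.

How it is judged:
By the outcome, as a careful person would: the job done as asked, in the order asked, and still so for the second after the job is handed in, with the robot touching nothing.
It also fails if it takes over 72 s, if anything falls off the work surface, if the arm or the gripper's body presses on something with over 40 N, if the wrist force passes 120 N, or if a joint passes its speed limit or range.

## Robot

A 6-joint arm with a two-finger parallel gripper is mounted at the origin on the work surface. World frame = base frame: x ahead of the robot, y to its left, z up, the work surface at z = 0. Lengths are in m, angles in rad, forces in N, time in s.
With the tool pointing down it reaches from about 0.25 to 0.775 m from the base axis. Payload 4 kg.
Tool frame: the origin (TCP) lies between the finger pads; the fingertips stand 14 mm ahead of it and the grasp point (between the pads) lies 5 mm behind it (robot.tips_ahead is the distance from the TCP to the fingertips, in m); z points along the fingers, y is the direction in which the jaws open and shut (so a half turn about z gives the same grasp; the last joint's range is limited). The gripper opens to 94 mm and grips with 3 to 60 N. Pads are 16 mm wide; open, the fingers measure 119 mm over their backs; the gripper's body (75 mm by 177 mm) begins 78 mm behind the grasp point.
Start: joints at [1.117, 0.087, 1.371, -0, 1.684, -0.103], TCP at [0.189, 0.517, 0.22] pointing down, gripper open.
Joint ranges: [-3.1, 3.1], [-0.76, 2.03], [0.27, 2.55], [-1.08, 4.22], [0.17, 2.65], [-2.57, 2.57]. Speed limits (rad/s): [2.79, 2.79, 3.14, 3.14, 3.14, 3.14].

## Interface

Orientations are given as [roll, pitch, yaw] about the fixed x, y, z axes, in that order (R = Rz(yaw) Ry(pitch) Rx(roll)).
In Python, from bench import robot, optics, job gives the robot as it stands.
- The arm moves only by the tool apply_moves, never from a script. Its argument "moves" is a list of rows, each a list of 3 entries, a list of its own where there are three numbers: the shift along the tool's x, y, z in cm, then the turn, a rotation vector about the tool's x, y, z in rad, then the opening, from 0 (shut) to 1 (fully open). In form: [[[tx, ty, tz], [rx, ry, rz], grip], ...]. A call has exactly 10 rows; each row is the pose to reach, as a shift and turn from the pose commanded when the call began, along the tool's axes at that moment; what a row does not reach only later rows make up. A row lasts 1/12 s, in which the tool goes at most 41.7 mm and 7.16 degrees, less where a joint would pass 70% of its speed; a pose out of reach is approached as far as the arm can. A call with a gripper value outside its range is refused whole. The fingers move at their own pace and stop on an object; the grip force is fixed at half the most. Time passes only in rows, so rows that repeat a pose let the fingers close, or fill a call up. It gives the time, the measured TCP pose, the force and the opening at its end, in the units of the state.
- robot.get_obs(): the state, without advancing time (a new reading comes with each control period).
- optics.snapshot(name): name is "side" or "top"; returns the picture (420x560x3 uint8, red, green, blue); there is no depth.
- optics.get_calibration(name): a dict with "fx", "fy", "cx", "cy" (pixels), "rvec" (rotation vector, rad) and "tvec" (3), from world to camera coordinates, as OpenCV has them. Camera axes: x right, y down, z forward; pixel columns grow to the right and rows downward; lengths in m; the calibration is good to about 2 mm. A picture is of the moment at which its call begins. get_calibration takes no time and is no camera call.
- job.close_job(): hands the job in, once; it reports no verdict.
The state is a dict: "time": time; "joint_positions": joint angles; "qvel": joint speeds; "joint_torque": joint torques, N m; "tool_pos": TCP position; "ee_rot": TCP orientation; "wrist_force": force on the tool from outside, world axes, zero at the start; "wrist_torque": the same for the moment, N m; "width": finger opening in m.
Only numpy, scipy, OpenCV 4.12 (cv2) and the standard library are available. Lean on these libraries where they do the work, as an engineer would, in place of code of your own. Each camera call takes 0.05 s, during which the arm holds its last target.

## Working session

There is one attempt and no reset: what is moved stays moved. The work goes in short steps, Python scripts to look and compute and a tool call to move; the robot and the scene stay as the last step left them, time stands still between calls to the robot, and variables do not carry over. Pictures are saved under pics/ and viewed, and the job is handed in when it is done.

Besides the shell and the picture viewer there is one more tool, called after "Call:" as a command line: name --argument value ..., lists and objects as JSON in quotes. apply_moves: Moves the arm, as the interface text tells. Its arguments: {"type":"object","properties":{"moves":{"type":"array"}},"required":["moves"]}

```bash
mkdir -p pics; ls; python3 - <<'E'
from bench import robot, optics, job
import cv2
o=robot.get_obs(); print(o)
for n in("side","top"):
    im=optics.snapshot(n); cv2.imwrite(f"pics/{n}0.png",im[:,:,::-1]); print(optics.get_calibration(n))
E
```

```text
pics
{'time': 0.0, 'joint_positions': array([ 1.11687548e+00,  8.79698302e-02,  1.37225290e+00, -4.91623221e-06,
        1.68360689e+00, -1.03107477e-01]), 'qvel': array([ 1.97644634e-03, -2.96583048e-04, -1.68807188e-05,  4.45925664e-05,
       -3.24705929e-05, -8.73879079e-04]), 'joint_torque': array([ 2.78221017e-05, -3.40197158e+01, -3.02421677e+01,  7.17030466e-02,
        3.31538462e-02, -1.60053614e-04]), 'tool_pos': array([0.18879315, 0.51602529, 0.21829674]), 'ee_rot': array([-3.13936706e+00, -2.25379061e-04,  2.79077848e+00]), 'wrist_force': array([ 0.43400027,  0.33947736, -0.01579797]), 'wrist_torque': array([-0.00371826,  0.01092072,  0.02734011]), 'width': 0.09409669335753369}
{'fx': 464.8050051307241, 'fy': 464.8050051307241, 'cx': 284.95077268640756, 'cy': 209.10833864920258, 'rvec': array([ 2.24135718, -0.89500232,  0.34694482]), 'tvec': array([-0.41172232,  0.32228586,  0.82831273])}
{'fx': 495.19592466275964, 'fy': 495.19592466275964, 'cx': 274.42967187969754, 'cy': 206.05865155179256, 'rvec': array([ 2.1810397 , -2.19117321,  0.07143584]), 'tvec': array([-0.05635682,  0.49984008,  1.18425578])}
```

View pics/side0.png

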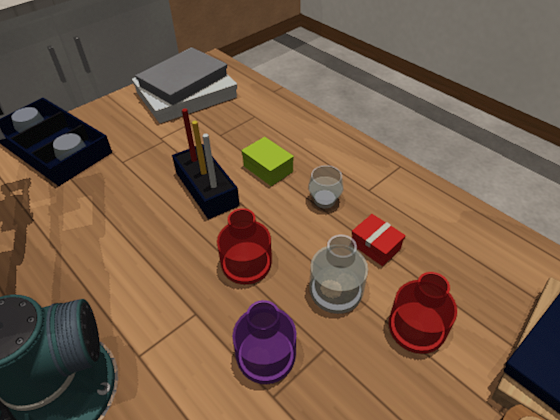

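View pics/top0.png

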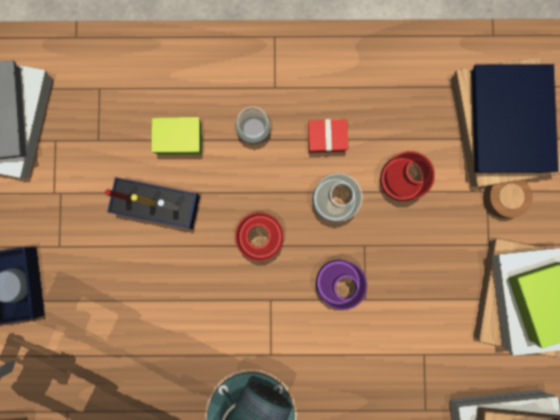

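Side view: the clear bottle is near (338,272), the rods at (187..210,110..190) in the navy box, and red and purple look-alikes stand around the bottle. Top view: bottle at about (338,198), rack at about (153,204). Next I measure these.

```bash
cat > h.py <<'E'
from bench import robot, optics, job
import cv2, numpy as np
def cal(n):
    c=optics.get_calibration(n); K=np.array([[c['fx'],0,c['cx']],[0,c['fy'],c['cy']],[0,0,1]])
    return K,cv2.Rodrigues(c['rvec'])[0],np.array(c['tvec']).reshape(3)
def proj(n,P):
    K,R,t=cal(n); p=(R@np.atleast_2d(P).T).T+t; p=p@K.T; return p[:,:2]/p[:,2:]
def ray(n,uv):
    K,R,t=cal(n); d=R.T@np.linalg.inv(K)@np.array([uv[0],uv[1],1.]); return -R.T@t,d/np.linalg.norm(d)
def onz(n,uv,z):
    o,d=ray(n,uv); return o+d*(z-o[2])/d[2]
def tri(uvs,uvt):
    o1,d1=ray('side',uvs);o2,d2=ray('top',uvt)
    A=np.stack([d1,-d2],1); s=np.linalg.lstsq(A,o2-o1,rcond=None)[0]
    a,b=o1+d1*s[0],o2+d2*s[1]; return (a+b)/2,np.linalg.norm(a-b)
E
python3 - <<'E'
from h import *
for n in("side","top"):
    print(n,proj(n,[[0,0,0],[.189,.517,.22],[0,0,.3]]), ray(n,(280,210))[0])
    im=cv2.imread(f"pics/{n}0.png")
    crops={"side":[(160,100,100,120),(290,220,90,100)],"top":[(95,165,110,75),(300,160,80,75)]}[n]
    for i,(x,y,w,h) in enumerate(crops):
        c=cv2.resize(im[y:y+h,x:x+w],None,fx=6,fy=6,interpolation=cv2.INTER_CUBIC)[:600]
        cv2.imwrite(f"pics/{n}c{i}.png",c)
E
```

```text
side [[ 53.91412876 389.95800384]
 [ -3.5248698  119.81068983]
 [-30.22583304 297.6982275 ]] [ 0.07364604 -0.52971743  0.82064677]
top [[250.86409965 415.06651636]
 [-16.41947114 357.31870666]
 [242.51757721 474.45291627]] [ 0.41866262 -0.06098673  1.21510501]
```

View pics/sidec0.png

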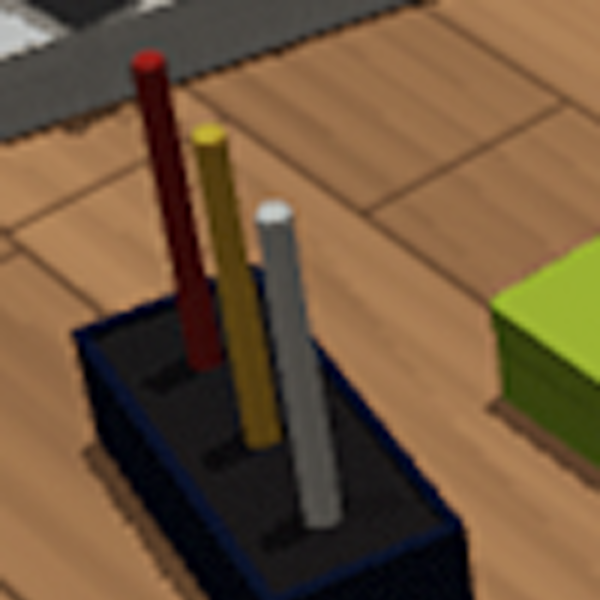

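View pics/sidec1.png

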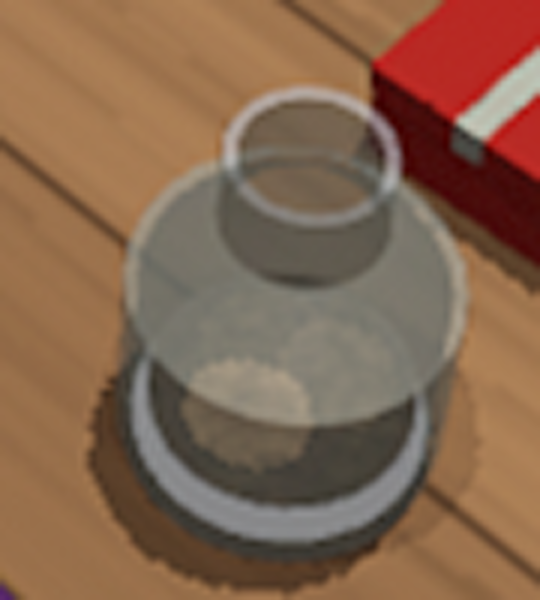

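View pics/topc0.png

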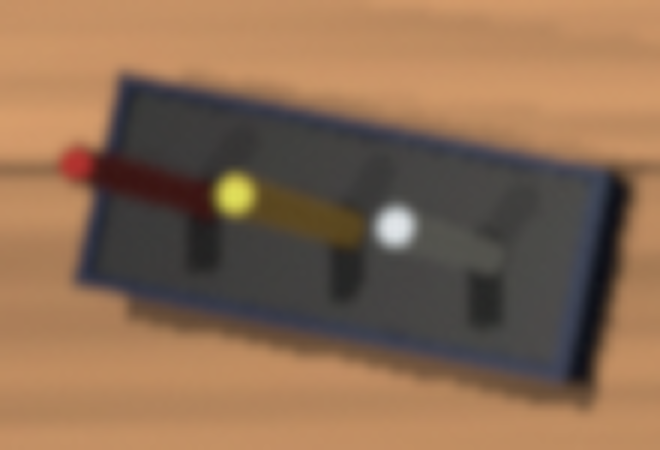

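View pics/topc1.png

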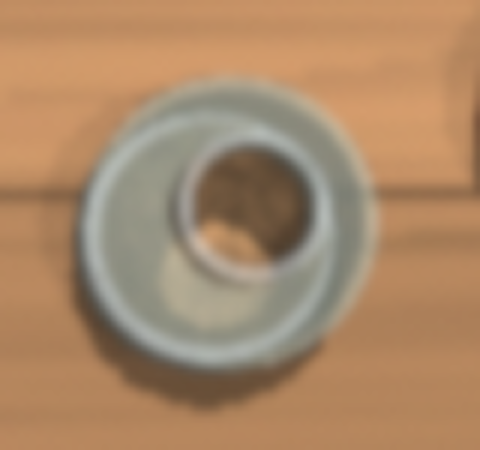

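```bash
python3 - <<'E'
from h import *
for nm,s,t,z in(("red",(184.4,109.9),(107.6,192.1),.206),("yel",(194.6,121.9),(133.7,197.2),.206),("whi",(205.4,134.9),(160.6,202.4),.206),("mouth",(341.6,245.8),(341.6,194.1),.150)):
    print(nm,tri(s,t),onz("side",s,z)[:2],onz("top",t,z)[:2])
# rack corners at z=.062 top view
for u in((125,76),(610,172),(570,378),(82,284)):
    print(onz("top",((u[0]+.5)/6-.5+95,(u[1]+.5)/6-.5+165),.062))
for nm,u,z in (("lime",(176,130),.056),("tumb",(253,122),.085),("redbox",(328,135),.049),("redbot1",(260,236),.1),("redbot2",(407,176),.1),("purp",(341,285),.1)): print(nm,onz("top",u,z))
# bottle base in top: outer
E
```

```text
red (array([0.5177575 , 0.28247011, 0.20483061]), np.float64(0.001413478066505768)) [0.51745442 0.28045655] [0.51705782 0.28247479]
yel (array([0.50720129, 0.22858627, 0.20497762]), np.float64(0.0019134716906029769)) [0.5072203  0.22670586] [0.50632225 0.22883854]
whi (array([0.49606293, 0.17329105, 0.20562471]), np.float64(0.0015627508014878176)) [0.49641601 0.17236793] [0.49539139 0.17365094]
mouth (array([ 0.51669222, -0.20495997,  0.14890772]), np.float64(0.002226992542464693)) [ 0.51689313 -0.20614936] [ 0.51576889 -0.20404362]
[0.56598064 0.31377946 0.062     ]
[0.52740705 0.12394786 0.062     ]
[0.4472294  0.13898518 0.062     ]
[0.48464563 0.32912601 0.062     ]
lime [0.67882157 0.17386878 0.056     ]
tumb [ 0.69016083 -0.01010428  0.085     ]
redbox [ 0.66649282 -0.1871504   0.049     ]
redbot1 [ 0.42664879 -0.02608932  0.1       ]
redbot2 [ 0.56077461 -0.35940073  0.1       ]
purp [ 0.31663653 -0.20663078  0.1       ]
```

```bash
cat >> h.py <<'E'
from scipy.spatial.transform import Rotation as Ro
def tool(yaw,tilt=(0,0)):
    # tilt: world xy slope of rod axis going up
    d=np.array([-tilt[0],-tilt[1],-1.]);d/=np.linalg.norm(d)
    x=np.array([np.cos(yaw),np.sin(yaw),0]); x-=d*(x@d); x/=np.linalg.norm(x)
    return np.stack([x,np.cross(d,x),d],1)
def cur():
    o=robot.get_obs(); return o,np.array(o['tool_pos']),Ro.from_euler('xyz',o['ee_rot']).as_matrix()
def go(P,R=None):
    o,p,R0=cur(); s=R0.T@(np.array(P)-p)*100
    r=np.zeros(3) if R is None else Ro.from_matrix(R0.T@R).as_rotvec()
    print("t",round(o['time'],2),"shift cm",s.round(2),"rot",r.round(3),"F",np.round(o['wrist_force'],2),"q",np.round(o['joint_positions'],2))
E
python3 - <<'E'
from h import *
go((.496,.173,.28),tool(np.pi/2))
c=np.array([.5165,-.205])
for z in(.0,.02,.035,.05,.066):
    a=np.linspace(0,2*np.pi,200); r=.046 if z else .056
    e=proj("side",np.c_[c[0]+r*np.cos(a),c[1]+r*np.sin(a),0*a+z]); print(z,e[:,1].max().round(1),e[:,0].min().round(1),e[:,0].max().round(1))
E
```

```text
t 0.1 shift cm [-40.64 -21.68  -6.12] rot [-2.00e-03  1.00e-03  1.22e+00] F [0.76 0.46 0.51] q [ 1.12  0.09  1.37 -0.    1.68 -0.1 ]
0.0 314.7 308.2 362.3
0.02 305.0 313.4 358.5
0.035 300.9 313.7 359.3
0.05 296.7 314.0 360.1
0.066 292.1 314.3 361.0
```

Call:
apply_moves --moves '[[[0,0,-4],[0,0,0.1],0.45],[[-4,-2,-8],[0,0,0.22],0.45],[[-8,-4.3,-8],[0,0,0.34],0.45],[[-12,-6.4,-8],[0,0,0.46],0.45],[[-16,-8.5,-8],[0,0,0.58],0.45],[[-20,-10.7,-8],[0,0,0.7],0.45],[[-24,-12.8,-8],[0,0,0.82],0.45],[[-28,-15,-8],[0,0,0.94],0.45],[[-32,-17,-8],[0,0,1.06],0.45],[[-36,-19.2,-8],[0,0,1.18],0.45]]'

```text
time: 0.93
tool_pos: [0.4322, 0.2439, 0.2991]
ee_rot: [-3.141, -0.0, 1.605]
wrist_force: [0.7, 0.3, 0.7]
width: 0.0421
```

```bash
python3 - <<'E'
from h import *
go((.496,.173,.26),tool(np.pi/2))
E
```

```text
t 0.93 shift cm [-7.31  6.13  3.91] rot [-0.    -0.     0.034] F [0.68 0.35 0.73] q [ 0.4  -0.03  1.34  0.    1.84  0.37]
```

Call:
apply_moves --moves '[[[-3,3,1],[0,0,0.03],0.45],[[-5,5,2],[0,0,0.03],0.45],[[-6,5.5,3],[0,0,0.03],0.45],[[-6,5.5,3],[0,0,0.03],0.45],[[-6,5.5,3],[0,0,0.03],0.45],[[-6,5.5,3],[0,0,0.03],0.45],[[-6,5.5,3],[0,0,0.03],0.45],[[-6,5.5,3],[0,0,0.03],0.45],[[-6,5.5,3],[0,0,0.03],0.45],[[-6,5.5,3],[0,0,0.03],0.45]]'

```text
time: 1.77
tool_pos: [0.4885, 0.1888, 0.2701]
ee_rot: [3.141, -0.0, 1.582]
wrist_force: [0.4, 0.8, 0.7]
width: 0.042
```

```bash
python3 - <<'E'
from h import *
go((.496,.173,.181),tool(np.pi/2))
im=optics.snapshot("side"); cv2.imwrite("pics/s1.png",im[:,:,::-1])
E
```

```text
t 1.77 shift cm [-1.59  0.73  8.91] rot [ 0.001 -0.     0.011] F [0.38 0.81 0.69] q [0.26 0.02 1.34 0.   1.78 0.25]
```

View pics/s1.png

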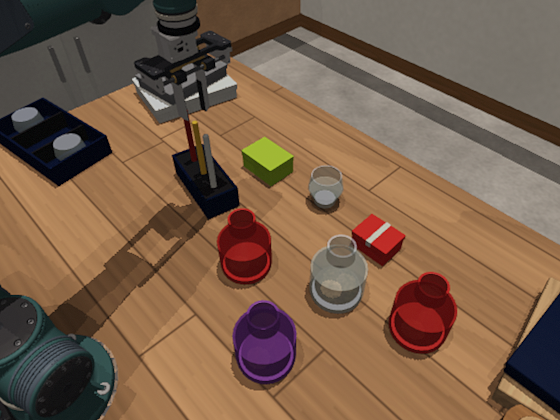

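The gripper hovers with its fingertips at about (183,120) and (204,108). I'll check the TCP projection against these.

```bash
python3 - <<'E'
from h import *
print(proj("side",[[.4885+.021,.1888,.256],[.4885-.021,.1888,.256],[.4885,.1888,.27]]))
E
```

```text
[[202.59903003 109.62479332]
 [186.06156191 117.84702058]
 [193.40343326 108.00166696]]
```

Call:
apply_moves --moves '[[[-1,0.7,0],[0,0,0.01],0.45],[[-1.6,0.7,0],[0,0,0.01],0.45],[[-1.6,0.7,1.5],[0,0,0.01],0.45],[[-1.6,0.7,3.5],[0,0,0.01],0.45],[[-1.6,0.7,5.5],[0,0,0.01],0.45],[[-1.6,0.7,7.5],[0,0,0.01],0.45],[[-1.6,0.7,8.9],[0,0,0.01],0.45],[[-1.6,0.7,8.9],[0,0,0.01],0.45],[[-1.6,0.7,8.9],[0,0,0.01],0.45],[[-1.6,0.7,8.9],[0,0,0.01],0.45]]'

```text
time: 2.65
tool_pos: [0.4967, 0.1718, 0.1817]
ee_rot: [3.14, -0.0, 1.57]
wrist_force: [-0.3, -0.1, -0.1]
width: 0.0422
```

```bash
python3 - <<'E'
from h import *
go((.496,.173,.181),tool(np.pi/2))
im=optics.snapshot("side"); cv2.imwrite("pics/s2.png",cv2.resize(im[60:200,130:270,::-1],None,fx=4,fy=4))
E
```

```text
t 2.65 shift cm [ 0.12 -0.07  0.06] rot [ 0.002 -0.    -0.001] F [-0.28 -0.11 -0.09] q [0.23 0.04 1.49 0.   1.6  0.23]
```

View pics/s2.png

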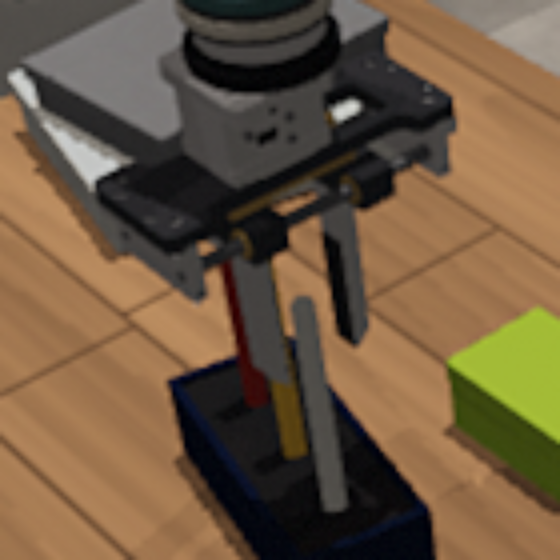

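The white rod stands between the jaws, with its top at crop (303,303). Closing now.

Call:
apply_moves --moves '[[[0.1,0,0],[0,0,0],0.3],[[0.1,0,0],[0,0,0],0.2],[[0.1,0,0],[0,0,0],0.1],[[0.1,0,0],[0,0,0],0],[[0.1,0,0],[0,0,0],0],[[0.1,0,0],[0,0,0],0],[[0.1,0,0],[0,0,0],0],[[0.1,0,0],[0,0,0],0],[[0.1,0,0],[0,0,0],0],[[0.1,0,0],[0,0,0],0]]'

```text
time: 3.53
tool_pos: [0.4961, 0.1731, 0.1808]
ee_rot: [3.141, -0.0, 1.571]
wrist_force: [-0.6, 0.2, 1.3]
width: 0.0136
```

Call:
apply_moves --moves '[[[0,0,-1],[0,0,0],0],[[0,0,-2],[0,0,0],0],[[0,0,-4],[0,0,0],0],[[0,0,-6.5],[0,0,0],0],[[0,0,-9],[0,0,0],0],[[0,0,-12],[0,0,0],0],[[0,0,-15],[0,0,0],0],[[0,0,-18],[0,0,0],0],[[0,0,-20.5],[0,0,0],0],[[0,0,-22],[0,0,0],0]]'

```text
time: 4.37
tool_pos: [0.496, 0.1731, 0.4052]
ee_rot: [3.136, -0.001, 1.571]
wrist_force: [-0.4, -0.6, -0.1]
width: 0.0132
```

```bash
python3 - <<'E'
from h import *
go((.52,-.205,.40),tool(np.pi/2))
E
```

```text
t 4.37 shift cm [-37.81   2.4    0.49] rot [ 0.006 -0.001  0.   ] F [-0.44 -0.63 -0.14] q [0.23 0.07 1.02 0.   2.04 0.23]
```

```bash
cat >> h.py <<'E'
C=np.array([.5165,-.205]); 
def place(k,zf,yaw,off=(0,0),mr=.012,fr=.009):
    al=np.radians(-109+120*k); m=mr*np.array([np.cos(al),np.sin(al)]); f=fr*np.array([np.cos(al-np.pi/3),np.sin(al-np.pi/3)])
    sl=(m-f)/.107; L=.1748*np.cos(np.hypot(*sl)); M=C+m+np.array(off)
    return np.r_[M+sl*(zf+L-.15),zf+L],tool(yaw,sl)
E
python3 - <<'E'
from h import *
P,R=place(0,.19,np.pi/2);print(P)
go(P,R)
E
```

```text
[ 0.52244458 -0.23559579  0.3639076 ]
t 4.37 shift cm [-40.87   2.63   4.09] rot [0.052 0.088 0.002] F [-0.44 -0.63 -0.14] q [0.23 0.07 1.02 0.   2.04 0.23]
```

Call:
apply_moves --moves '[[[-2,0.1,0],[0,0,0],0],[[-5,0.3,0],[0,0,0],0],[[-9,0.6,0],[0,0,0],0],[[-13,0.9,0],[0,0,0],0],[[-17,1.2,0],[0,0,0],0],[[-21,1.4,0],[0,0,0],0],[[-25,1.7,0],[0.01,0.02,0],0],[[-29,1.9,0.5],[0.03,0.05,0],0],[[-33,2.2,1],[0.05,0.07,0],0],[[-36,2.4,1.5],[0.05,0.09,0],0]]'

```text
time: 5.2
tool_pos: [0.5198, -0.1901, 0.3853]
ee_rot: [-3.091, -0.09, 1.566]
wrist_force: [0.3, 0.6, -0.8]
width: 0.0133
```

Call:
apply_moves --moves '[[[-2,0.1,0.3],[0,0,0],0],[[-3,0.1,0.3],[0,0,0],0],[[-3,0.1,0.3],[0,0,0],0],[[-3,0.1,0.3],[0,0,0],0],[[-3,0.1,0.3],[0,0,0],0],[[-3,0.1,0.3],[0,0,0],0],[[-3,0.1,0.3],[0,0,0],0],[[-3,0.1,0.3],[0,0,0],0],[[-3,0.1,0.3],[0,0,0],0],[[-3,0.1,0.3],[0,0,0],0]]'

```text
time: 6.03
tool_pos: [0.5208, -0.2161, 0.3799]
ee_rot: [-3.092, -0.09, 1.569]
wrist_force: [-0.1, 0.4, -1.3]
width: 0.0139
```

```bash
cat > look.py <<'E'
import sys
from h import *
tag=sys.argv[1]
a=optics.snapshot("side")[:,:,::-1]; b=optics.snapshot("top")[:,:,::-1]
cv2.imwrite(f"pics/{tag}_sf.png",a);cv2.imwrite(f"pics/{tag}_tf.png",b)
A=cv2.resize(a[140:340,270:403],None,fx=3,fy=3,interpolation=cv2.INTER_CUBIC)
B=cv2.resize(b[130:264,270:403],None,fx=3,fy=3,interpolation=cv2.INTER_CUBIC)
im=np.zeros((600,800,3),np.uint8); im[:A.shape[0],:399]=A; im[:B.shape[0],401:800]=B
cv2.imwrite(f"pics/{tag}.png",im)
E
python3 look.py a1; python3 - <<'E'
from h import *
P,R=place(0,.19,np.pi/2)
go(P,R)
E
```

```text
t 6.13 shift cm [-2.06  0.24  1.39] rot [-0.004 -0.     0.002] F [-0.24 -0.26 -0.5 ] q [-0.53  0.21  0.92  0.06  2.1  -0.5 ]
```

View pics/a1.png

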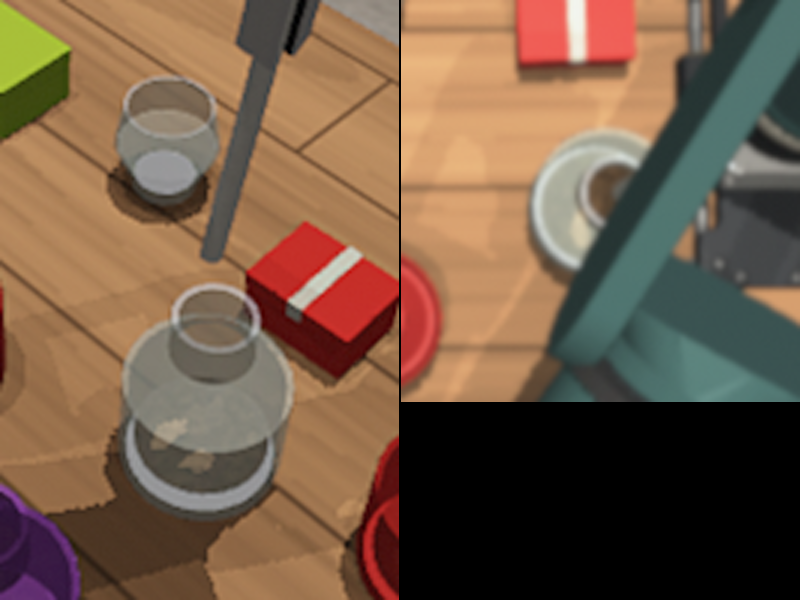

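The rod hangs above the mouth, its foot at about side px (341,225). I'll compare that with the prediction.

```bash
cat >> h.py <<'E'
def foot(L=.1748):
    o,p,R=cur(); return p+R[:,2]*L
E
python3 - <<'E'
from h import *
f=foot(); print(f,proj("side",[f, cur()[1]]))
im=cv2.imread("pics/a1_sf.png")
for r in (178,190,200,210,218,222,225,226,227,228,229):
    row=im[r,320:375].astype(int); print(r,[ (320+i) for i in range(55) if row[i].max()-row[i].min()<14 and row[i].mean()<140])
P,R=place(0,.19,np.pi/2); go(P,R)
E
```

```text
[ 0.51201701 -0.2006161   0.20587936] [[339.98724296 225.52677216]
 [361.20003682 150.51055901]]
178 [349, 350, 351, 352, 353, 354, 355, 356]
190 [320, 321, 322, 327, 328, 329, 330, 331, 332, 333, 334, 335, 336, 340, 346, 347, 348, 349, 350, 351, 352, 353]
200 [334, 335, 344, 345, 346, 347, 348, 349, 350]
210 [341, 342, 343, 344, 345, 346, 347]
218 [339, 340, 341, 342, 343, 344, 345]
222 [338, 339, 340, 341, 342, 343, 344]
225 [337, 338, 339, 340, 341, 342, 343]
226 [339, 340, 341, 342]
227 []
228 []
229 []
t 6.13 shift cm [-2.06  0.24  1.39] rot [-0.004 -0.     0.002] F [-0.24 -0.26 -0.5 ] q [-0.53  0.21  0.92  0.06  2.1  -0.5 ]
```

```bash
python3 - <<'E'
from h import *
P,R=place(0,.17,np.pi/2); go(P,R)
E
```

```text
t 6.13 shift cm [-2.06  0.25  3.4 ] rot [-0.004 -0.     0.002] F [-0.24 -0.26 -0.5 ] q [-0.53  0.21  0.92  0.06  2.1  -0.5 ]
```

Call:
apply_moves --moves '[[[-1,0.1,0],[0,0,0],0],[[-1.6,0.2,0],[0,0,0],0],[[-2,0.25,0.5],[0,0,0],0],[[-2,0.25,1],[0,0,0],0],[[-2,0.25,2],[0,0,0],0],[[-2,0.25,3],[0,0,0],0],[[-2,0.25,3.4],[0,0,0],0],[[-2,0.25,3.4],[0,0,0],0],[[-2,0.25,3.4],[0,0,0],0],[[-2,0.25,3.4],[0,0,0],0]]'

```text
time: 6.97
tool_pos: [0.5216, -0.2334, 0.3445]
ee_rot: [-3.092, -0.09, 1.569]
wrist_force: [0.0, -0.0, 0.9]
width: 0.0138
```

```bash
python3 look.py a2; python3 - <<'E'
from h import *
P,R=place(0,.17,np.pi/2); go(P,R); f=foot(); print(f,proj("side",f))
E
```

```text
t 7.07 shift cm [-0.04 -0.01  0.08] rot [-0.003  0.     0.002] F [-0.65  0.17 -0.13] q [-0.55  0.21  0.99  0.06  2.03 -0.53]
[ 0.51314141 -0.21788718  0.17083425] [[346.0383225  243.31976587]]
```

View pics/a2.png

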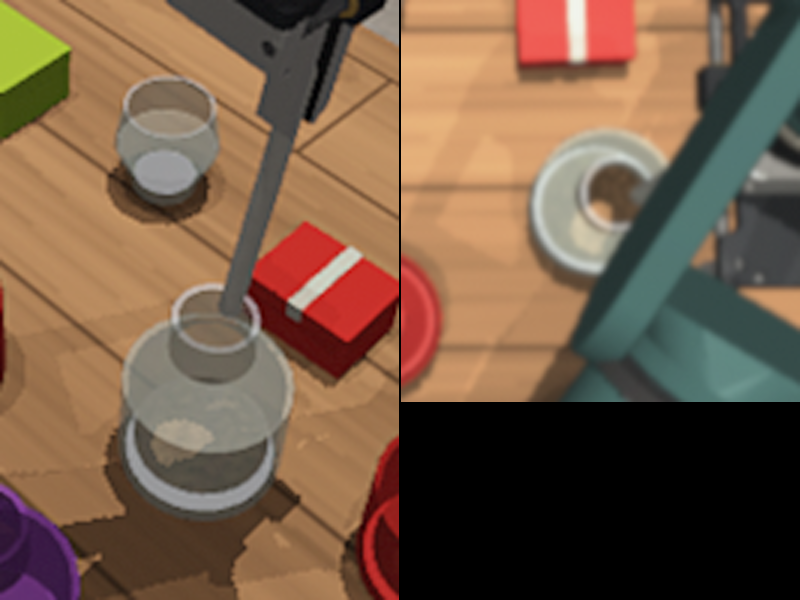

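Call:
apply_moves --moves '[[[0,0,0.4],[0,0,0],0],[[0,0,0.9],[0,0,0],0],[[0,0,1.4],[0,0,0],0],[[0,0,1.9],[0,0,0],0],[[0,0,2.4],[0,0,0],0],[[0,0,2.9],[0,0,0],0],[[0,0,3.4],[0,0,0],0],[[0,0,3.9],[0,0,0],0],[[0,0,4.4],[0,0,0],0],[[0,0,4.8],[0,0,0],0]]'

```text
time: 7.9
tool_pos: [0.519, -0.229, 0.2955]
ee_rot: [-3.091, -0.09, 1.569]
wrist_force: [-0.9, -0.1, -1.1]
width: 0.014
```

Call:
apply_moves --moves '[[[0,0,0.4],[0,0,0],0],[[0,0,0.9],[0,0,0],0],[[0,0,1.4],[0,0,0],0],[[0,0,1.9],[0,0,0],0],[[0,0,2.4],[0,0,0],0],[[0,0,2.9],[0,0,0],0],[[0,0,3.4],[0,0,0],0],[[0,0,3.9],[0,0,0],0],[[0,0,4.3],[0,0,0],0],[[0,0,4.3],[0,0,0],0]]'

```text
time: 8.73
tool_pos: [0.5166, -0.2249, 0.2522]
ee_rot: [-3.09, -0.091, 1.568]
wrist_force: [0.4, 0.2, -0.9]
width: 0.0138
```

```bash
python3 look.py a3; python3 - <<'E'
from h import *
f=foot(); print(f,cur()[0]['wrist_force'],cur()[0]['wrist_torque'])
E
```

```text
[ 0.50813549 -0.20943182  0.07940375] [0.43179203 0.25664349 0.46676237] [-0.12392288  0.0420576  -0.022591  ]
```

View pics/a3.png

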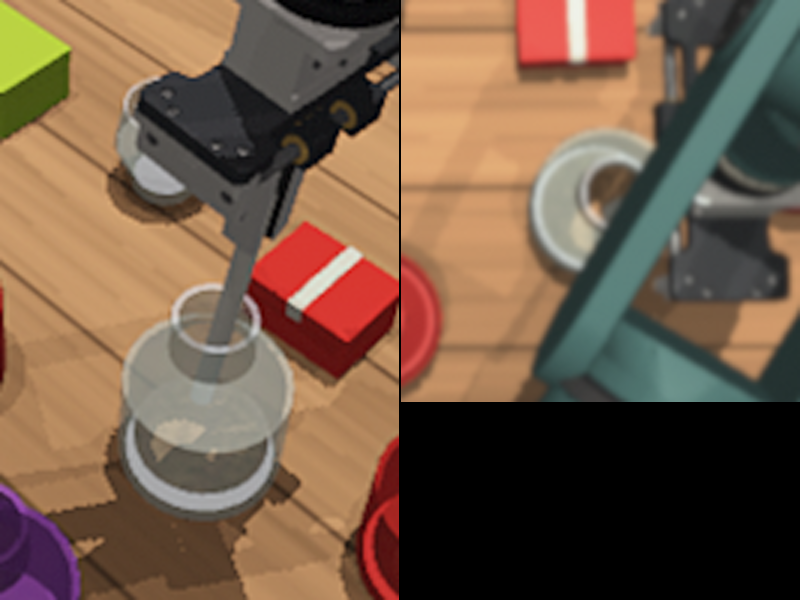

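Call:
apply_moves --moves '[[[0,0,0.1],[0,0,0],0],[[0,0,0.2],[0,0,0],0],[[0,0,0.3],[0,0,0],0],[[0,0,0.4],[0,0,0],0],[[0,0,0.5],[0,0,0],0],[[0,0,0.6],[0,0,0],0],[[0,0,0.7],[0,0,0],0],[[0,0,0.8],[0,0,0],0],[[0,0,0.9],[0,0,0],0],[[0,0,1],[0,0,0],0]]'

```text
time: 9.67
tool_pos: [0.5164, -0.2243, 0.2434]
ee_rot: [-3.091, -0.09, 1.569]
wrist_force: [0.6, -1.0, -0.1]
width: 0.013
```

Call:
apply_moves --moves '[[[0,0,0.05],[0,0,0],0],[[0,0,0.1],[0,0,0],0],[[0,0,0.15],[0,0,0],0],[[0,0,0.2],[0,0,0],0],[[0,0,0.25],[0,0,0],0],[[0,0,0.3],[0,0,0],0],[[0,0,0.35],[0,0,0],0],[[0,0,0.4],[0,0,0],0],[[0,0,0.4],[0,0,0],0],[[0,0,0.4],[0,0,0],0]]'

```text
time: 10.5
tool_pos: [0.5162, -0.224, 0.2395]
ee_rot: [-3.091, -0.09, 1.569]
wrist_force: [-0.0, -0.0, -1.1]
width: 0.0135
```

Call:
apply_moves --moves '[[[0,0,0.05],[0,0,0],0],[[0,0,0.1],[0,0,0],0],[[0,0,0.15],[0,0,0],0],[[0,0,0.2],[0,0,0],0],[[0,0,0.25],[0,0,0],0],[[0,0,0.3],[0,0,0],0],[[0,0,0.35],[0,0,0],0],[[0,0,0.4],[0,0,0],0],[[0,0,0.4],[0,0,0],0],[[0,0,0.4],[0,0,0],0]]'

```text
time: 11.33
tool_pos: [0.516, -0.2236, 0.2355]
ee_rot: [-3.091, -0.09, 1.569]
wrist_force: [-0.7, 0.1, 1.0]
width: 0.0135
```

```bash
python3 look.py a4; python3 - <<'E'
from h import *
f=foot(); print(f,cur()[0]['wrist_force'],cur()[0]['wrist_torque'])
E
```

```text
[ 0.50738345 -0.20789488  0.06173081] [ 0.73431083 -0.1174413  -0.99732271] [-0.06790521  0.03500892 -0.00326744]
```

View pics/a4.png

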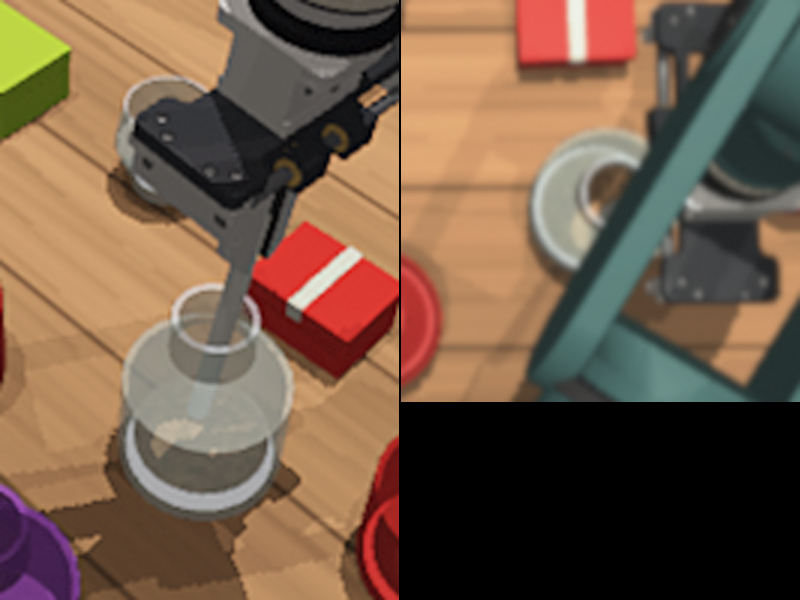

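The foot hangs at crop (200,415), well above the dark cork front edge at row ~492. I'll keep descending slowly.

Call:
apply_moves --moves '[[[0,0,0.05],[0,0,0],0],[[0,0,0.1],[0,0,0],0],[[0,0,0.15],[0,0,0],0],[[0,0,0.2],[0,0,0],0],[[0,0,0.25],[0,0,0],0],[[0,0,0.3],[0,0,0],0],[[0,0,0.35],[0,0,0],0],[[0,0,0.4],[0,0,0],0],[[0,0,0.45],[0,0,0],0],[[0,0,0.5],[0,0,0],0]]'

```text
time: 12.27
tool_pos: [0.5158, -0.2231, 0.2305]
ee_rot: [-3.092, -0.09, 1.569]
wrist_force: [0.4, -0.7, -0.1]
width: 0.0133
```

Call:
apply_moves --moves '[[[0,0,0.05],[0,0,0],0],[[0,0,0.1],[0,0,0],0],[[0,0,0.15],[0,0,0],0],[[0,0,0.2],[0,0,0],0],[[0,0,0.25],[0,0,0],0],[[0,0,0.3],[0,0,0],0],[[0,0,0.35],[0,0,0],0],[[0,0,0.4],[0,0,0],0],[[0,0,0.4],[0,0,0],0],[[0,0,0.4],[0,0,0],0]]'

```text
time: 13.1
tool_pos: [0.5156, -0.2228, 0.2266]
ee_rot: [-3.091, -0.09, 1.569]
wrist_force: [-0.1, -0.4, -0.9]
width: 0.0133
```

Call:
apply_moves --moves '[[[0,0,0.05],[0,0,0],0],[[0,0,0.1],[0,0,0],0],[[0,0,0.15],[0,0,0],0],[[0,0,0.2],[0,0,0],0],[[0,0,0.25],[0,0,0],0],[[0,0,0.3],[0,0,0],0],[[0,0,0.35],[0,0,0],0],[[0,0,0.4],[0,0,0],0],[[0,0,0.4],[0,0,0],0],[[0,0,0.4],[0,0,0],0]]'

```text
time: 13.93
tool_pos: [0.5154, -0.2224, 0.2226]
ee_rot: [-3.091, -0.09, 1.569]
wrist_force: [-0.3, 0.3, -1.1]
width: 0.0133
```

Call:
apply_moves --moves '[[[0,0,0.05],[0,0,0],0],[[0,0,0.1],[0,0,0],0],[[0,0,0.15],[0,0,0],0],[[0,0,0.2],[0,0,0],0],[[0,0,0.25],[0,0,0],0],[[0,0,0.3],[0,0,0],0],[[0,0,0.35],[0,0,0],0],[[0,0,0.4],[0,0,0],0],[[0,0,0.4],[0,0,0],0],[[0,0,0.4],[0,0,0],0]]'

```text
time: 14.77
tool_pos: [0.5152, -0.2221, 0.2186]
ee_rot: [-3.091, -0.09, 1.569]
wrist_force: [-0.3, -0.0, -1.4]
width: 0.0133
```

Call:
apply_moves --moves '[[[0,0,0.05],[0,0,0],0],[[0,0,0.1],[0,0,0],0],[[0,0,0.15],[0,0,0],0],[[0,0,0.2],[0,0,0],0],[[0,0,0.25],[0,0,0],0],[[0,0,0.3],[0,0,0],0],[[0,0,0.35],[0,0,0],0],[[0,0,0.4],[0,0,0],0],[[0,0,0.4],[0,0,0],0],[[0,0,0.4],[0,0,0],0]]'

```text
time: 15.6
tool_pos: [0.515, -0.2217, 0.2146]
ee_rot: [-3.091, -0.09, 1.569]
wrist_force: [-0.7, 0.3, -1.5]
width: 0.0135
```

```bash
python3 look.py a5; python3 - <<'E'
from h import *
f=foot(); print(f,proj("side",f),cur()[0]['wrist_force'],cur()[0]['wrist_torque'])
E
```

```text
[ 0.50629965 -0.2060103   0.04080658] [[333.55777182 282.87456314]] [-0.4176858   0.11880737 -0.86801777] [-0.14831476  0.04665446  0.04574815]
```

View pics/a5.png

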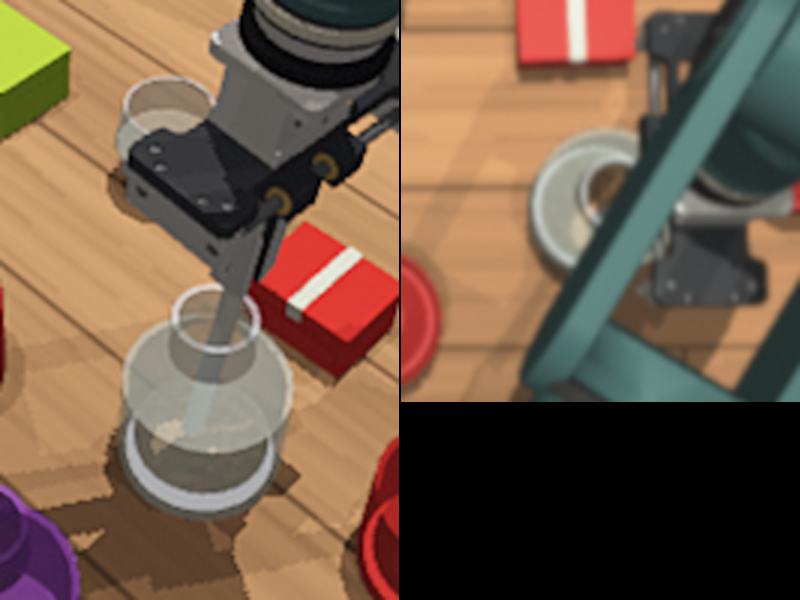

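The foot is still above the cork, at z≈0.041. Continuing.

Call:
apply_moves --moves '[[[0,0,0.05],[0,0,0],0],[[0,0,0.1],[0,0,0],0],[[0,0,0.15],[0,0,0],0],[[0,0,0.2],[0,0,0],0],[[0,0,0.25],[0,0,0],0],[[0,0,0.3],[0,0,0],0],[[0,0,0.35],[0,0,0],0],[[0,0,0.4],[0,0,0],0],[[0,0,0.4],[0,0,0],0],[[0,0,0.4],[0,0,0],0]]'

```text
time: 16.53
tool_pos: [0.5148, -0.2214, 0.2106]
ee_rot: [-3.091, -0.09, 1.569]
wrist_force: [-0.2, 0.1, -0.0]
width: 0.0133
```

Call:
apply_moves --moves '[[[0,0,0.05],[0,0,0],0],[[0,0,0.1],[0,0,0],0],[[0,0,0.15],[0,0,0],0],[[0,0,0.2],[0,0,0],0],[[0,0,0.25],[0,0,0],0],[[0,0,0.3],[0,0,0],0],[[0,0,0.35],[0,0,0],0],[[0,0,0.4],[0,0,0],0],[[0,0,0.4],[0,0,0],0],[[0,0,0.4],[0,0,0],0]]'

```text
time: 17.37
tool_pos: [0.5146, -0.221, 0.2067]
ee_rot: [-3.091, -0.09, 1.569]
wrist_force: [-0.6, 0.1, 0.2]
width: 0.0134
```

Call:
apply_moves --moves '[[[0,0,0.05],[0,0,0],0],[[0,0,0.1],[0,0,0],0],[[0,0,0.15],[0,0,0],0],[[0,0,0.2],[0,0,0],0],[[0,0,0.25],[0,0,0],0],[[0,0,0.3],[0,0,0],0],[[0,0,0.3],[0,0,0],0],[[0,0,0.3],[0,0,0],0],[[0,0,0.3],[0,0,0],0],[[0,0,0.3],[0,0,0],0]]'

```text
time: 18.2
tool_pos: [0.5145, -0.2208, 0.2038]
ee_rot: [-3.092, -0.09, 1.569]
wrist_force: [-0.8, -0.3, -0.7]
width: 0.0134
```

Call:
apply_moves --moves '[[[0,0,0.05],[0,0,0],0],[[0,0,0.1],[0,0,0],0],[[0,0,0.15],[0,0,0],0],[[0,0,0.2],[0,0,0],0],[[0,0,0.25],[0,0,0],0],[[0,0,0.3],[0,0,0],0],[[0,0,0.35],[0,0,0],0],[[0,0,0.4],[0,0,0],0],[[0,0,0.4],[0,0,0],0],[[0,0,0.4],[0,0,0],0]]'

```text
time: 19.03
tool_pos: [0.5143, -0.2205, 0.2001]
ee_rot: [-3.092, -0.09, 1.569]
wrist_force: [-0.3, -0.8, 1.4]
width: 0.0134
```

Call:
apply_moves --moves '[[[0,0,0.04],[0,0,0],0],[[0,0,0.08],[0,0,0],0],[[0,0,0.12],[0,0,0],0],[[0,0,0.16],[0,0,0],0],[[0,0,0.2],[0,0,0],0],[[0,0,0.2],[0,0,0],0],[[0,0,0.2],[0,0,0],0],[[0,0,0.2],[0,0,0],0],[[0,0,0.2],[0,0,0],0],[[0,0,0.2],[0,0,0],0]]'

```text
time: 19.87
tool_pos: [0.5143, -0.2203, 0.198]
ee_rot: [-3.092, -0.09, 1.569]
wrist_force: [0.1, -0.2, 5.0]
width: 0.0134
```

```bash
python3 look.py a6; python3 - <<'E'
from h import *
f=foot(); print(f,proj("side",f),cur()[0]['wrist_force'],cur()[0]['wrist_torque'])
E
```

```text
[ 0.50560218 -0.20462815  0.02403179] [[332.25128034 287.37613411]] [ 0.1444814  -0.12406062  3.81083698] [-0.15886725  0.06919075  0.01888363]
```

View pics/a6.png

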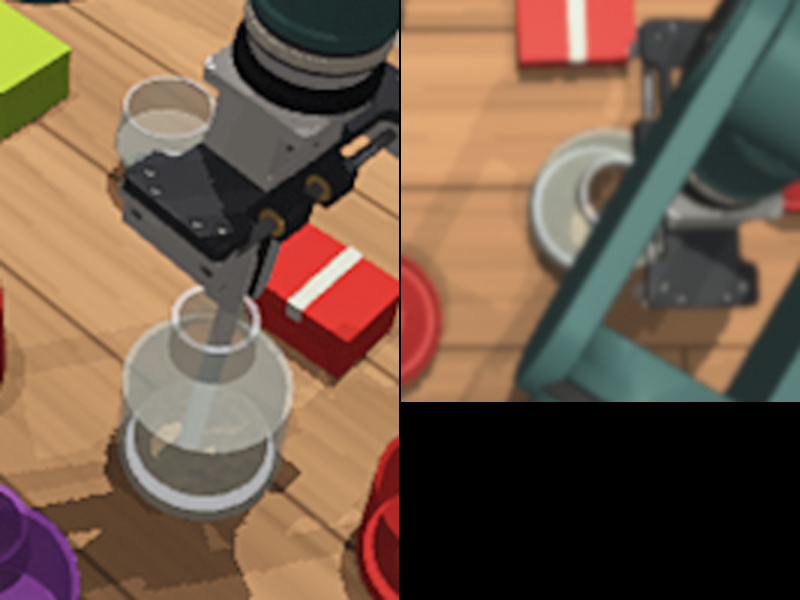

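The foot is on the cork: Fz is about 4–5 N at z≈0.024, with first touch near 0.0265. I'll ease off 2 mm, then open.

Call:
apply_moves --moves '[[[0,0,-0.1],[0,0,0],0],[[0,0,-0.18],[0,0,0],0],[[0,0,-0.18],[0,0,0],0.05],[[0,0,-0.18],[0,0,0],0.15],[[0,0,-0.18],[0,0,0],0.2],[[0,0,-0.18],[0,0,0],0.25],[[0,0,-0.18],[0,0,0],0.3],[[0,0,-0.18],[0,0,0],0.3],[[0,0,-0.18],[0,0,0],0.3],[[0,0,-0.18],[0,0,0],0.3]]'

```text
time: 20.8
tool_pos: [0.5142, -0.2203, 0.1993]
ee_rot: [-3.091, -0.09, 1.569]
wrist_force: [0.5, -0.7, -1.1]
width: 0.0285
```

```bash
python3 look.py a7
```

```text
(no output)
```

View pics/a7.png

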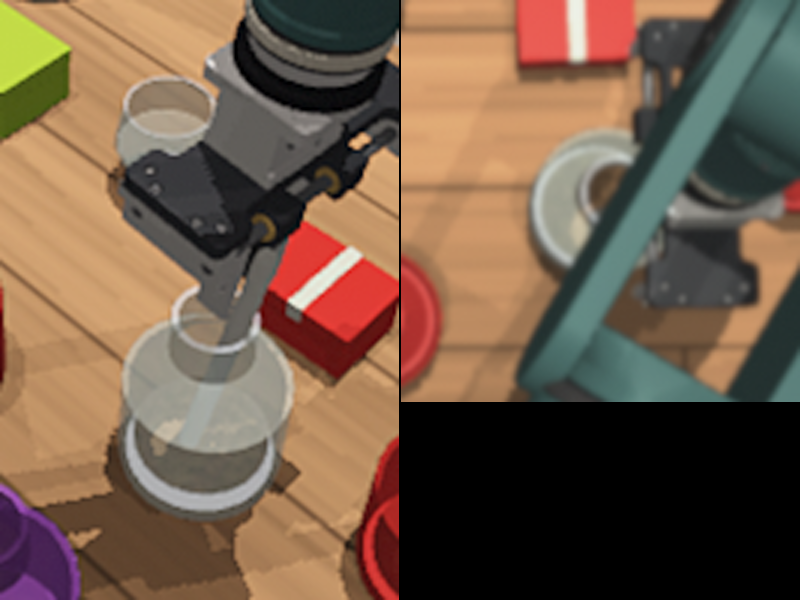

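Released. The rod leans in the neck, and I'm withdrawing along the tool axis.

Call:
apply_moves --moves '[[[0,0,-0.5],[0,0,0],0.3],[[0,0,-1.2],[0,0,0],0.3],[[0,0,-2.2],[0,0,0],0.3],[[0,0,-3.5],[0,0,0],0.35],[[0,0,-5],[0,0,0],0.4],[[0,0,-7],[0,0,0],0.45],[[0,0,-9],[0,0,0],0.45],[[0,0,-11],[0,0,0],0.45],[[4,0,-12],[0,0,0],0.45],[[8,0,-12],[0,0,0],0.45]]'

```text
time: 21.73
tool_pos: [0.5212, -0.1527, 0.3298]
ee_rot: [-3.097, -0.088, 1.565]
wrist_force: [0.1, 0.4, -0.4]
width: 0.0422
```

```bash
python3 - <<'E'
from h import *
go((.507,.2277,.3),tool(np.radians(30)))
go((.507,.2277,.3),tool(np.radians(150)))
E
```

```text
t 21.73 shift cm [37.62 -1.38  6.37] rot [-0.086 -0.056  1.042] F [ 0.13  0.36 -0.43] q [-0.43  0.13  1.11  0.07  1.98 -0.4 ]
t 21.73 shift cm [37.62 -1.38  6.37] rot [ 0.006 -0.103 -1.051] F [ 0.13  0.36 -0.43] q [-0.43  0.13  1.11  0.07  1.98 -0.4 ]
```

Call:
apply_moves --moves '[[[4,-0.1,2],[-0.01,-0.01,0.1],0.45],[[8,-0.3,3],[-0.02,-0.02,0.2],0.45],[[12,-0.4,3.5],[-0.03,-0.03,0.32],0.45],[[16,-0.6,4],[-0.05,-0.04,0.44],0.45],[[20,-0.8,4.5],[-0.06,-0.05,0.56],0.45],[[24,-0.9,5],[-0.07,-0.05,0.68],0.45],[[28,-1,5.5],[-0.08,-0.055,0.8],0.45],[[32,-1.2,6],[-0.086,-0.056,0.92],0.45],[[35,-1.3,6.3],[-0.086,-0.056,1.04],0.45],[[36.5,-1.4,6.3],[-0.086,-0.056,1.04],0.45]]'

```text
time: 22.57
tool_pos: [0.5035, 0.2203, 0.2981]
ee_rot: [-3.136, 0.002, 0.527]
wrist_force: [0.4, -1.0, -0.5]
width: 0.0419
```

```bash
python3 look.py b1; python3 - <<'E'
from h import *
a=cv2.imread("pics/b1_sf.png"); b=cv2.imread("pics/b1_tf.png")
for im,(u,v,w,h),n in((a,(310,190,70,120),"s"),(b,(300,150,90,75),"t")):
    cv2.imwrite(f"pics/b1{n}.png",cv2.resize(im[v:v+h,u:u+w],None,fx=5,fy=5,interpolation=cv2.INTER_CUBIC))
go((.507,.2277,.181),tool(np.radians(30)))
E
```

```text
t 22.67 shift cm [ 0.62 -0.25 11.69] rot [-0.006  0.002  0.012] F [ 0.32  0.4  -0.01] q [0.31 0.09 1.22 0.01 1.84 1.35]
```

View pics/b1s.png

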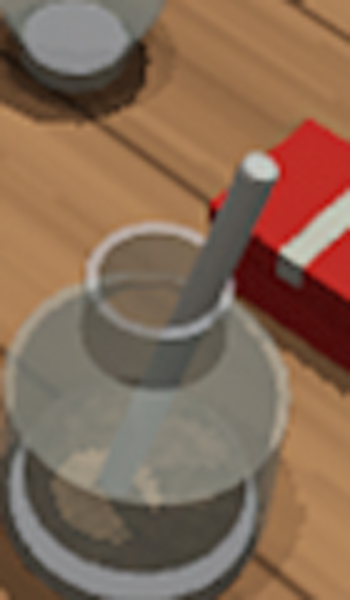

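View pics/b1t.png

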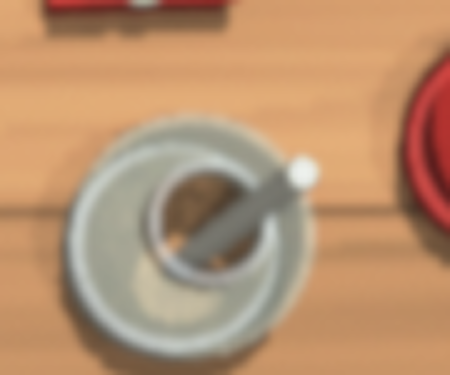

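White rod: top at side px (362.2,223.6) and top-view px (360.8,184.4), leaning on the rim; visible foot near top-view (339,201.5).

```bash
python3 - <<'E'
from h import *
T,e=tri((362.2,223.6),(360.8,184.4)); print("top",T,e)
print("mouth now",tri((310+160/5-.4,190+282/5-.4),(300+211/5-.4,150+225/5-.4)))
print("foot side",onz("side",(310+118/5,190+487/5),.0265),"top",onz("top",(300+195/5,150+258/5),.0265))
E
```

```text
top [ 0.52889754 -0.233421    0.2244194 ] 0.0014438333444046559
mouth now (array([ 0.51571815, -0.2054506 ,  0.14955757]), np.float64(0.00269128149274207))
foot side [ 0.50619726 -0.20755856  0.0265    ] top [ 0.50893987 -0.21412815  0.0265    ]
```

Call:
apply_moves --moves '[[[0.3,-0.2,1],[0,0,0.01],0.45],[[0.3,-0.2,2.5],[0,0,0.01],0.45],[[0.3,-0.2,4.5],[0,0,0.01],0.45],[[0.3,-0.2,6.5],[0,0,0.01],0.45],[[0.3,-0.2,8],[0,0,0.01],0.45],[[0.3,-0.2,9],[0,0,0.01],0.45],[[0.3,-0.2,9],[0,0,0.01],0.45],[[0.3,-0.2,9],[0,0,0.01],0.45],[[0.3,-0.2,9],[0,0,0.01],0.45],[[0.3,-0.2,9],[0,0,0.01],0.45]]'

```text
time: 23.5
tool_pos: [0.5061, 0.2211, 0.2086]
ee_rot: [-3.137, 0.0, 0.52]
wrist_force: [1.5, 0.2, -0.0]
width: 0.0425
```

```bash
python3 - <<'E'
from h import *
go((.507,.2277,.181),tool(np.radians(30)))
im=optics.snapshot("side"); cv2.imwrite("pics/b2.png",cv2.resize(im[60:200,130:270,::-1],None,fx=4,fy=4))
E
```

```text
t 23.5 shift cm [ 0.41 -0.51  2.77] rot [-0.004  0.    -0.004] F [ 1.48  0.22 -0.02] q [0.31 0.1  1.38 0.   1.66 1.36]
```

View pics/b2.png

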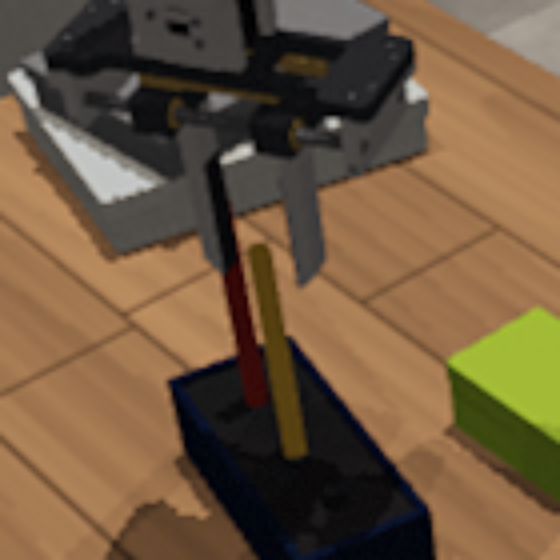

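Call:
apply_moves --moves '[[[0.4,-0.5,0],[0,0,0],0.45],[[0.4,-0.5,0.5],[0,0,0],0.45],[[0.4,-0.5,1.5],[0,0,0],0.45],[[0.4,-0.5,2.5],[0,0,0],0.45],[[0.4,-0.5,2.8],[0,0,0],0.45],[[0.4,-0.5,2.8],[0,0,0],0.2],[[0.4,-0.5,2.8],[0,0,0],0.1],[[0.4,-0.5,2.8],[0,0,0],0],[[0.4,-0.5,2.8],[0,0,0],0],[[0.4,-0.5,2.8],[0,0,0],0]]'

```text
time: 24.38
tool_pos: [0.5064, 0.2276, 0.1795]
ee_rot: [-3.137, 0.002, 0.52]
wrist_force: [0.5, -1.2, 1.2]
width: 0.0136
```

```bash
python3 - <<'E'
from h import *
go((.507,.2277,.181),tool(np.radians(30)))
im=optics.snapshot("side"); cv2.imwrite("pics/b3.png",cv2.resize(im[60:200,130:270,::-1],None,fx=4,fy=4))
E
```

```text
t 24.38 shift cm [ 0.06  0.02 -0.15] rot [-0.005  0.002 -0.004] F [ 0.55 -1.15  1.22] q [0.32 0.11 1.42 0.   1.61 1.37]
```

View pics/b3.png

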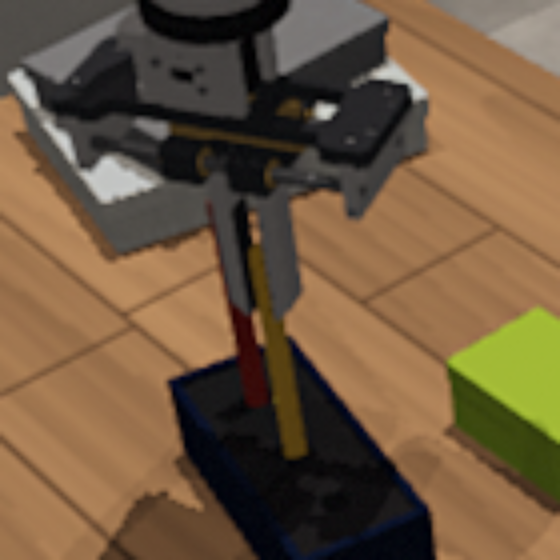

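Yellow rod gripped (13.6 mm). Lifting.

Call:
apply_moves --moves '[[[0,0,-1],[0,0,0],0],[[0,0,-2],[0,0,0],0],[[0,0,-4],[0,0,0],0],[[0,0,-6.5],[0,0,0],0],[[0,0,-9],[0,0,0],0],[[0,0,-12],[0,0,0],0],[[0,0,-15],[0,0,0],0],[[0,0,-18],[0,0,0],0],[[0,0,-20.5],[0,0,0],0],[[0,0,-22],[0,0,0],0]]'

```text
time: 25.27
tool_pos: [0.5072, 0.227, 0.4044]
ee_rot: [-3.138, -0.004, 0.52]
wrist_force: [-0.5, 0.1, -1.0]
width: 0.0131
```

```bash
cat >> h.py <<'E'
def place2(m,f,zf,yaw,L=.1735):
    m=np.array(m)/1e3;f=np.array(f)/1e3
    sl=(m-f)/.124; L=L*np.cos(np.hypot(*sl)); M=C+m
    return np.r_[M+sl*(zf+L-.15),zf+L],tool(yaw,sl)
E
python3 - <<'E'
from h import *
P,R=place2((9.1,7.9),(10.4,-3.6),.2,np.radians(30)); print(P); go(P,R)
E
```

```text
[ 0.52326477 -0.17644221  0.37274487]
t 25.27 shift cm [-18.67  35.82   2.96] rot [-0.089 -0.041 -0.002] F [-0.52  0.11 -1.01] q [0.32 0.14 0.95 0.   2.05 1.37]
```

Call:
apply_moves --moves '[[[-1,2,0],[0,0,0],0],[[-2.5,4.8,0],[0,0,0],0],[[-4.5,8.4,0],[0,0,0],0],[[-6.4,12,0],[0,0,0],0],[[-8.3,15.6,0],[0,0,0],0],[[-10.2,19.2,0],[-0.01,0,0],0],[[-12.1,22.8,0],[-0.03,-0.01,0],0],[[-14,26.4,0],[-0.06,-0.03,0],0],[[-15.8,30,0],[-0.09,-0.04,0],0],[[-17.2,33,0],[-0.09,-0.04,0],0]]'

```text
time: 26.1
tool_pos: [0.5214, -0.1466, 0.3997]
ee_rot: [3.054, 0.042, 0.518]
wrist_force: [0.9, 0.2, -0.2]
width: 0.0134
```

Call:
apply_moves --moves '[[[0,0,0],[0,0,0],0],[[0,0,0],[0,0,0],0],[[0,0,0],[0,0,0],0],[[0,0,0],[0,0,0],0],[[0,0,0],[0,0,0],0],[[0,0,0],[0,0,0],0],[[0,0,0],[0,0,0],0],[[0,0,0],[0,0,0],0],[[0,0,0],[0,0,0],0],[[0,0,0],[0,0,0],0]]'

```text
time: 26.93
tool_pos: [0.5219, -0.1447, 0.3978]
ee_rot: [3.057, 0.043, 0.519]
wrist_force: [-0.5, -0.5, -1.0]
width: 0.0133
```

```bash
python3 look.py b4; python3 - <<'E'
from h import *
P,R=place2((9.1,7.9),(10.4,-3.6),.17,np.radians(30)); print(P); go(P,R); f=foot(.1735);print(f,proj("side",f))
E
```

```text
[ 0.52357929 -0.17922447  0.34274487]
t 27.03 shift cm [-1.33  2.59  5.81] rot [-0.001  0.006 -0.001] F [ 0.65 -0.96 -0.67] q [-0.32  0.08  1.03 -0.1   2.    0.69]
[ 0.5227544  -0.16126592  0.22506269] [[328.40604394 203.29419995]]
```

View pics/b4.png

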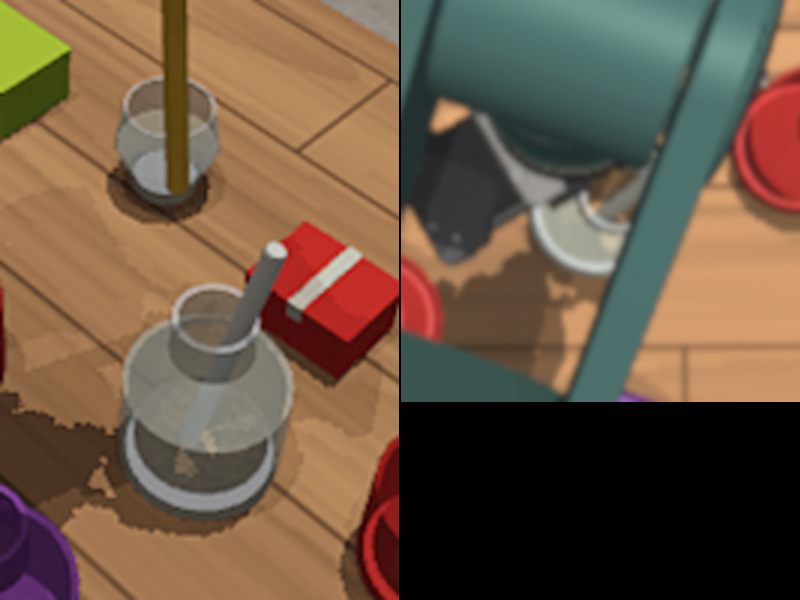

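The yellow foot is at side px (329,203) against a predicted (328.4,203.3), which agrees. Moving it over the mouth.

Call:
apply_moves --moves '[[[-0.5,0.8,0.5],[0,0,0],0],[[-0.9,1.6,1],[0,0,0],0],[[-1.3,2.4,1.7],[0,0,0],0],[[-1.3,2.6,2.5],[0,0,0],0],[[-1.3,2.6,3.5],[0,0,0],0],[[-1.3,2.6,4.5],[0,0,0],0],[[-1.3,2.6,5.4],[0,0,0],0],[[-1.3,2.6,5.8],[0,0,0],0],[[-1.3,2.6,5.8],[0,0,0],0],[[-1.3,2.6,5.8],[0,0,0],0]]'

```text
time: 27.87
tool_pos: [0.5238, -0.179, 0.3427]
ee_rot: [3.057, 0.043, 0.519]
wrist_force: [0.4, 0.3, -0.3]
width: 0.0135
```

```bash
python3 look.py b5; python3 - <<'E'
from h import *
P,R=place2((9.1,7.9),(10.4,-3.6),.17,np.radians(30)); go(P,R); f=foot(.1735);print(f,proj("side",f))
E
```

```text
t 27.97 shift cm [-0.04 -0.02  0.09] rot [ 0.001  0.005 -0.001] F [-0.22  0.66  1.05] q [-0.38  0.08  1.14 -0.09  1.88  0.64]
[ 0.5250941  -0.19567163  0.17096434] [[341.25555198 232.95176492]]
```

View pics/b5.png

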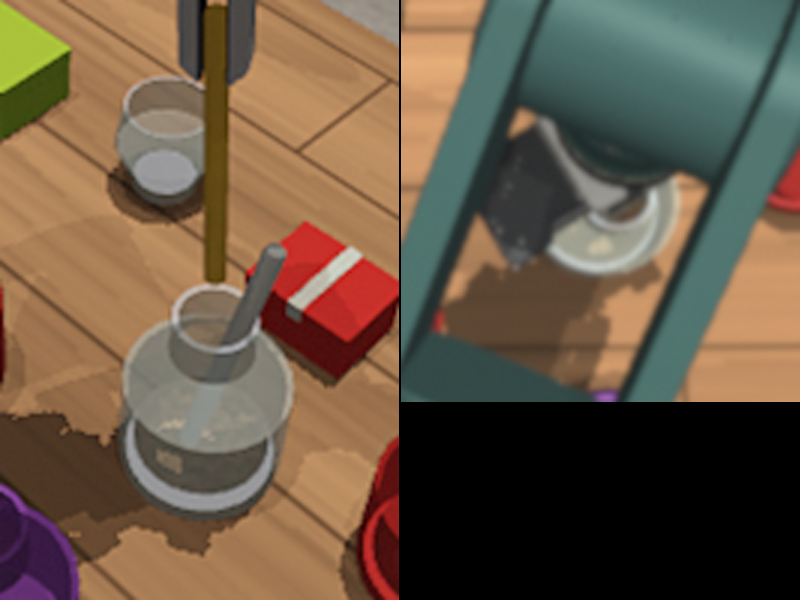

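The foot hangs just behind the mouth's centre, at crop (215,279), clear of the white rod. Descending.

Call:
apply_moves --moves '[[[0,0,0.4],[0,0,0],0],[[0,0,0.9],[0,0,0],0],[[0,0,1.4],[0,0,0],0],[[0,0,1.9],[0,0,0],0],[[0,0,2.4],[0,0,0],0],[[0,0,2.9],[0,0,0],0],[[0,0,3.4],[0,0,0],0],[[0,0,3.9],[0,0,0],0],[[0,0,4.4],[0,0,0],0],[[0,0,4.8],[0,0,0],0]]'

```text
time: 28.8
tool_pos: [0.524, -0.1839, 0.2943]
ee_rot: [3.057, 0.043, 0.518]
wrist_force: [0.4, 0.4, -0.2]
width: 0.0131
```

Call:
apply_moves --moves '[[[0,0,0.5],[0,0,0],0],[[0,0,1],[0,0,0],0],[[0,0,1.5],[0,0,0],0],[[0,0,2],[0,0,0],0],[[0,0,2.5],[0,0,0],0],[[0,0,3],[0,0,0],0],[[0,0,3.5],[0,0,0],0],[[0,0,4],[0,0,0],0],[[0,0,4.4],[0,0,0],0],[[0,0,4.7],[0,0,0],0]]'

```text
time: 29.63
tool_pos: [0.5242, -0.1883, 0.2476]
ee_rot: [3.057, 0.044, 0.519]
wrist_force: [1.3, 0.5, -0.5]
width: 0.0131
```

```bash
python3 look.py b6; python3 - <<'E'
from h import *
f=foot(.1735);print(f,proj("side",f), cur()[0]['wrist_force'])
E
```

```text
[ 0.52468756 -0.20467633  0.07482928] [[340.57194479 267.22982544]] [ 0.03099933  0.43416932 -0.7831053 ]
```

View pics/b6.png

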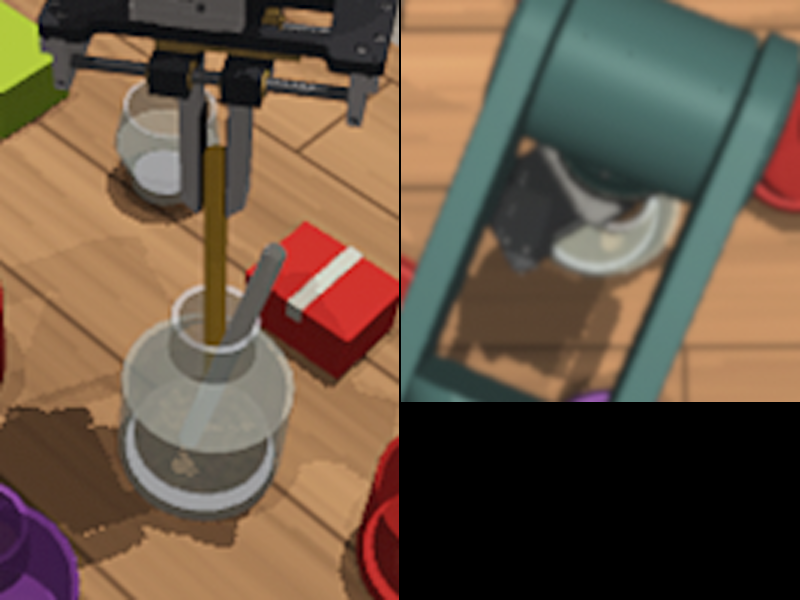

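The rod is through the neck and the white rod hasn't moved. The cork edge still looks low (crop row ~492), so I'll feel downward in small steps.

Call:
apply_moves --moves '[[[0,0,0.06],[0,0,0],0],[[0,0,0.12],[0,0,0],0],[[0,0,0.18],[0,0,0],0],[[0,0,0.24],[0,0,0],0],[[0,0,0.3],[0,0,0],0],[[0,0,0.36],[0,0,0],0],[[0,0,0.42],[0,0,0],0],[[0,0,0.48],[0,0,0],0],[[0,0,0.54],[0,0,0],0],[[0,0,0.6],[0,0,0],0]]'

```text
time: 30.57
tool_pos: [0.5244, -0.1888, 0.2423]
ee_rot: [3.057, 0.043, 0.519]
wrist_force: [-0.5, -0.0, -0.7]
width: 0.0132
```

Call:
apply_moves --moves '[[[0,0,0.06],[0,0,0],0],[[0,0,0.12],[0,0,0],0],[[0,0,0.18],[0,0,0],0],[[0,0,0.24],[0,0,0],0],[[0,0,0.3],[0,0,0],0],[[0,0,0.36],[0,0,0],0],[[0,0,0.42],[0,0,0],0],[[0,0,0.48],[0,0,0],0],[[0,0,0.54],[0,0,0],0],[[0,0,0.6],[0,0,0],0]]'

```text
time: 31.4
tool_pos: [0.5244, -0.1895, 0.2363]
ee_rot: [3.057, 0.043, 0.519]
wrist_force: [1.1, -0.6, -0.4]
width: 0.0134
```

Call:
apply_moves --moves '[[[0,0,0.06],[0,0,0],0],[[0,0,0.12],[0,0,0],0],[[0,0,0.18],[0,0,0],0],[[0,0,0.24],[0,0,0],0],[[0,0,0.3],[0,0,0],0],[[0,0,0.36],[0,0,0],0],[[0,0,0.42],[0,0,0],0],[[0,0,0.48],[0,0,0],0],[[0,0,0.54],[0,0,0],0],[[0,0,0.6],[0,0,0],0]]'

```text
time: 32.23
tool_pos: [0.5244, -0.19, 0.2303]
ee_rot: [3.057, 0.043, 0.519]
wrist_force: [-0.8, 0.1, -0.4]
width: 0.0135
```

Call:
apply_moves --moves '[[[0,0,0.06],[0,0,0],0],[[0,0,0.12],[0,0,0],0],[[0,0,0.18],[0,0,0],0],[[0,0,0.24],[0,0,0],0],[[0,0,0.3],[0,0,0],0],[[0,0,0.36],[0,0,0],0],[[0,0,0.42],[0,0,0],0],[[0,0,0.48],[0,0,0],0],[[0,0,0.54],[0,0,0],0],[[0,0,0.6],[0,0,0],0]]'

```text
time: 33.07
tool_pos: [0.5244, -0.1906, 0.2244]
ee_rot: [3.057, 0.043, 0.519]
wrist_force: [0.6, -0.0, -0.1]
width: 0.0135
```

```bash
python3 look.py b7; python3 - <<'E'
from h import *
f=foot(.1735);print(f,proj("side",f), cur()[0]['wrist_force'])
E
```

```text
[ 0.52516886 -0.20703797  0.05154104] [[340.68171861 274.70165314]] [-0.41594868  0.38362526  0.14222401]
```

View pics/b7.png

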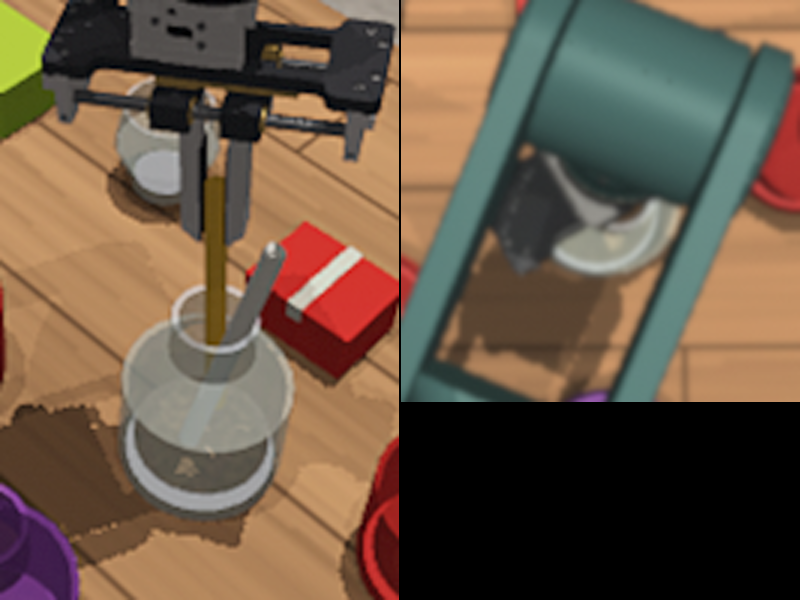

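The white rod is unchanged and the yellow foot is at z≈0.052. Continuing.

Call:
apply_moves --moves '[[[0,0,0.06],[0,0,0],0],[[0,0,0.12],[0,0,0],0],[[0,0,0.18],[0,0,0],0],[[0,0,0.24],[0,0,0],0],[[0,0,0.3],[0,0,0],0],[[0,0,0.36],[0,0,0],0],[[0,0,0.42],[0,0,0],0],[[0,0,0.48],[0,0,0],0],[[0,0,0.54],[0,0,0],0],[[0,0,0.6],[0,0,0],0]]'

```text
time: 34.0
tool_pos: [0.5245, -0.1912, 0.2184]
ee_rot: [3.057, 0.043, 0.518]
wrist_force: [0.5, -0.5, -0.4]
width: 0.0134
```

Call:
apply_moves --moves '[[[0,0,0.06],[0,0,0],0],[[0,0,0.12],[0,0,0],0],[[0,0,0.18],[0,0,0],0],[[0,0,0.24],[0,0,0],0],[[0,0,0.3],[0,0,0],0],[[0,0,0.36],[0,0,0],0],[[0,0,0.42],[0,0,0],0],[[0,0,0.48],[0,0,0],0],[[0,0,0.54],[0,0,0],0],[[0,0,0.6],[0,0,0],0]]'

```text
time: 34.83
tool_pos: [0.5245, -0.1917, 0.2124]
ee_rot: [3.057, 0.043, 0.519]
wrist_force: [1.0, 0.0, -0.6]
width: 0.0131
```

Call:
apply_moves --moves '[[[0,0,0.07],[0,0,0],0],[[0,0,0.14],[0,0,0],0],[[0,0,0.21],[0,0,0],0],[[0,0,0.28],[0,0,0],0],[[0,0,0.35],[0,0,0],0],[[0,0,0.42],[0,0,0],0],[[0,0,0.49],[0,0,0],0],[[0,0,0.56],[0,0,0],0],[[0,0,0.63],[0,0,0],0],[[0,0,0.7],[0,0,0],0]]'

```text
time: 35.67
tool_pos: [0.5245, -0.1924, 0.2054]
ee_rot: [3.057, 0.043, 0.519]
wrist_force: [-0.8, 0.6, -0.2]
width: 0.0135
```

Call:
apply_moves --moves '[[[0,0,0.05],[0,0,0],0],[[0,0,0.1],[0,0,0],0],[[0,0,0.15],[0,0,0],0],[[0,0,0.2],[0,0,0],0],[[0,0,0.25],[0,0,0],0],[[0,0,0.3],[0,0,0],0],[[0,0,0.35],[0,0,0],0],[[0,0,0.4],[0,0,0],0],[[0,0,0.4],[0,0,0],0],[[0,0,0.4],[0,0,0],0]]'

```text
time: 36.5
tool_pos: [0.5245, -0.1928, 0.2015]
ee_rot: [3.057, 0.043, 0.519]
wrist_force: [1.3, 0.1, -0.1]
width: 0.0133
```

Foot at about 0.0285. Next, 3.5 mm.

Call:
apply_moves --moves '[[[0,0,0.05],[0,0,0],0],[[0,0,0.1],[0,0,0],0],[[0,0,0.15],[0,0,0],0],[[0,0,0.2],[0,0,0],0],[[0,0,0.25],[0,0,0],0],[[0,0,0.3],[0,0,0],0],[[0,0,0.35],[0,0,0],0],[[0,0,0.35],[0,0,0],0],[[0,0,0.35],[0,0,0],0],[[0,0,0.35],[0,0,0],0]]'

```text
time: 37.33
tool_pos: [0.5247, -0.1931, 0.1984]
ee_rot: [3.056, 0.043, 0.519]
wrist_force: [-0.1, 0.4, 2.1]
width: 0.0134
```

Call:
apply_moves --moves '[[[0,0,0.05],[0,0,0],0],[[0,0,0.1],[0,0,0],0],[[0,0,0.12],[0,0,0],0],[[0,0,0.12],[0,0,0],0],[[0,0,0.12],[0,0,0],0],[[0,0,0.12],[0,0,0],0],[[0,0,0.12],[0,0,0],0],[[0,0,0.12],[0,0,0],0],[[0,0,0.12],[0,0,0],0],[[0,0,0.12],[0,0,0],0]]'

```text
time: 38.17
tool_pos: [0.5246, -0.1932, 0.197]
ee_rot: [3.056, 0.043, 0.519]
wrist_force: [-0.5, 1.0, 4.2]
width: 0.0135
```

Contact confirmed (4.2 N). Easing off and opening slightly, with room to the white rod.

Call:
apply_moves --moves '[[[0,0,-0.1],[0,0,0],0],[[0,0,-0.18],[0,0,0],0],[[0,0,-0.18],[0,0,0],0],[[0,0,-0.18],[0,0,0],0.15],[[0,0,-0.18],[0,0,0],0.18],[[0,0,-0.18],[0,0,0],0.21],[[0,0,-0.18],[0,0,0],0.24],[[0,0,-0.18],[0,0,0],0.24],[[0,0,-0.18],[0,0,0],0.24],[[0,0,-0.18],[0,0,0],0.24]]'

```text
time: 39.0
tool_pos: [0.5245, -0.193, 0.1985]
ee_rot: [3.057, 0.043, 0.519]
wrist_force: [1.2, 0.1, 0.4]
width: 0.0227
```

```bash
python3 look.py b8
```

```text
(no output)
```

View pics/b8.png

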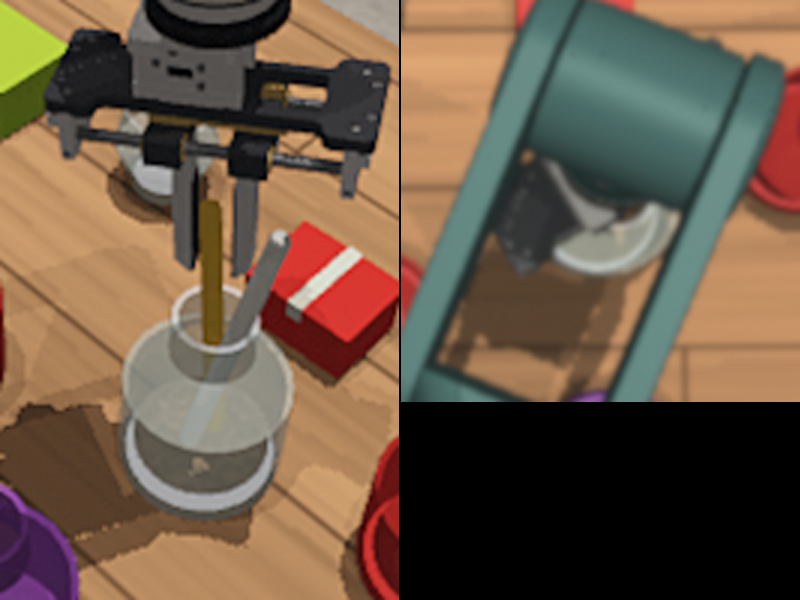

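The white rod's top shifted slightly along the rim (crop (272,250)→(280,238)) but still leans fine. Withdrawing.

Call:
apply_moves --moves '[[[0,0,-0.5],[0,0,0],0.24],[[0,0,-1.2],[0,0,0],0.24],[[0,0,-2.2],[0,0,0],0.24],[[0,0,-3.5],[0,0,0],0.24],[[0,0,-5],[0,0,0],0.26],[[0,0,-7],[0,0,0],0.35],[[0,0,-9],[0,0,0],0.45],[[0,0,-11],[0,0,0],0.45],[[1.7,-3.3,-12],[0,0,0],0.45],[[3.6,-6.8,-13],[0,0,0],0.45]]'

```text
time: 39.93
tool_pos: [0.5217, -0.105, 0.3235]
ee_rot: [3.054, 0.04, 0.514]
wrist_force: [0.8, -0.6, 0.5]
width: 0.0422
```

```bash
python3 - <<'E'
from h import *
go((.5175,.2815,.3),tool(np.radians(100)))
E
```

```text
t 39.93 shift cm [ 18.71 -33.87  -1.39] rot [ 0.052  0.089 -1.229] F [ 0.81 -0.61  0.46] q [-0.25  0.03  1.23 -0.1   1.85  0.78]
```

Call:
apply_moves --moves '[[[1.8,-3.4,0],[0,0,-0.1],0.45],[[3.7,-6.8,0],[0.01,0.01,-0.22],0.45],[[5.6,-10.2,-0.2],[0.01,0.02,-0.34],0.45],[[7.5,-13.6,-0.4],[0.02,0.03,-0.46],0.45],[[9.4,-17,-0.6],[0.03,0.04,-0.58],0.45],[[11.3,-20.4,-0.8],[0.03,0.05,-0.7],0.45],[[13.2,-23.8,-1],[0.04,0.06,-0.82],0.45],[[15.1,-27.2,-1.2],[0.05,0.08,-0.94],0.45],[[16.9,-30.4,-1.4],[0.05,0.09,-1.06],0.45],[[18,-32.6,-1.4],[0.05,0.09,-1.18],0.45]]'

```text
time: 40.77
tool_pos: [0.5151, 0.2709, 0.3008]
ee_rot: [3.139, -0.003, 1.709]
wrist_force: [0.0, -0.5, 0.8]
width: 0.0425
```

```bash
python3 look.py c1; python3 - <<'E'
from h import *
a=cv2.imread("pics/c1_sf.png"); b=cv2.imread("pics/c1_tf.png")
for im,(u,v,w,h),n in((a,(310,190,70,120),"s"),(b,(300,150,90,75),"t")):
    cv2.imwrite(f"pics/c1{n}.png",cv2.resize(im[v:v+h,u:u+w],None,fx=5,fy=5,interpolation=cv2.INTER_CUBIC))
go((.5175,.2815,.181),tool(np.radians(100)))
E
```

```text
t 40.87 shift cm [ 0.93  0.41 11.84] rot [ 0.    -0.003 -0.037] F [0.43 0.58 0.62] q [0.39 0.16 1.14 0.   1.85 0.25]
```

View pics/c1s.png

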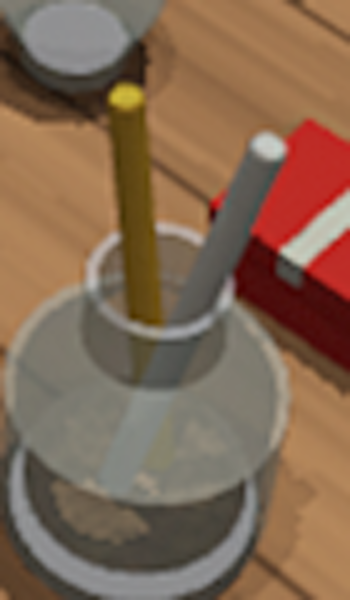

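View pics/c1t.png

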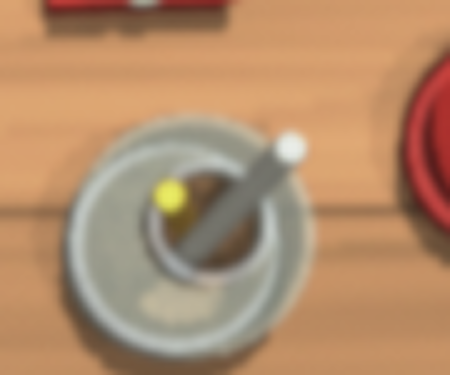

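Yellow: top at side px (334.8,208.6), top-view (333.6,188.6). White: top at side (363.2,219), top-view (357.8,179.2). Both lean apart, and the low-x (robot) side of the neck is free.

```bash
python3 - <<'E'
from h import *
def mm(p): return ((p[:2]-C)*1e3).round(1)
W,e=tri((363.2,219),(357.8,179.2)); Y,e2=tri((334.8,208.6),(333.6,188.6)); print(mm(W),W[2],e,mm(Y),Y[2],e2)
fw=onz("side",(310+112/5,190+480/5),.03); fwt=onz("top",(300+190/5,150+258/5),.03); fy=onz("side",(310+160/5,190+465/5),.03)
print("feet",mm(fw),mm(fwt),mm(fy))
def ext(T):
  # foot by length from top assuming foot z .027
  return
E
```

```text
[ 22.8 -22.5] 0.22350307722155055 0.000768248705482589 [ 3.8 26.8] 0.22597161287475032 0.0008367448516191062
feet [-11.5  -0. ] [-7.8 -6.3] [ 8.  -8.6]
```

Call:
apply_moves --moves '[[[0.3,0.2,0],[0,0,-0.12],0.45],[[0.5,0.2,0],[0,0,-0.24],0.45],[[0.5,0.2,0.5],[0,0,-0.36],0.45],[[0.5,0.2,1.5],[0,0,-0.48],0.45],[[0.5,0.2,3],[0,0,-0.6],0.45],[[0.5,0.2,5],[0,0,-0.65],0.45],[[0.5,0.2,6.5],[0,0,-0.65],0.45],[[0.5,0.2,7],[0,0,-0.65],0.45],[[0.5,0.2,7],[0,0,-0.65],0.45],[[0.5,0.2,7],[0,0,-0.65],0.45]]'

```text
time: 41.7
tool_pos: [0.5172, 0.2727, 0.2304]
ee_rot: [3.139, -0.0, 2.35]
wrist_force: [-0.2, -0.3, 0.4]
width: 0.0425
```

```bash
python3 - <<'E'
from h import *
go((.5175,.2815,.181),tool(np.radians(135)))
im=optics.snapshot("side"); cv2.imwrite("pics/c2.png",cv2.resize(im[60:200,130:270,::-1],None,fx=4,fy=4))
E
```

```text
t 41.7 shift cm [0.6  0.62 4.95] rot [ 0.002 -0.    -0.006] F [-0.2  -0.33  0.44] q [ 0.39  0.16  1.27  0.    1.71 -0.39]
```

View pics/c2.png

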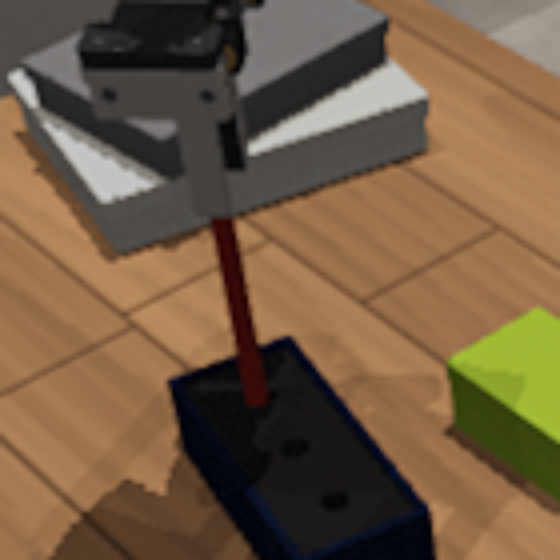

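The near finger hides the red rod's top, and the tips are still above it. I'll centre, then descend and close.

Call:
apply_moves --moves '[[[0.4,0.4,0],[0,0,0],0.45],[[0.6,0.6,0],[0,0,0],0.45],[[0.6,0.6,0.5],[0,0,0],0.45],[[0.6,0.6,1.5],[0,0,0],0.45],[[0.6,0.6,3],[0,0,0],0.45],[[0.6,0.6,4.4],[0,0,0],0.45],[[0.6,0.6,4.9],[0,0,0],0.45],[[0.6,0.6,4.9],[0,0,0],0.2],[[0.6,0.6,4.9],[0,0,0],0],[[0.6,0.6,4.9],[0,0,0],0]]'

```text
time: 42.58
tool_pos: [0.5173, 0.2819, 0.1811]
ee_rot: [3.139, -0.001, 2.351]
wrist_force: [0.2, 0.4, 0.4]
width: 0.0257
```

Call:
apply_moves --moves '[[[0,0,0],[0,0,0],0],[[0,0,0],[0,0,0],0],[[0,0,0],[0,0,0],0],[[0,0,0],[0,0,0],0],[[0,0,-1],[0,0,0],0],[[0,0,-3],[0,0,0],0],[[0,0,-6],[0,0,0],0],[[0,0,-9],[0,0,0],0],[[0,0,-12],[0,0,0],0],[[0,0,-15],[0,0,0],0]]'

```text
time: 43.42
tool_pos: [0.5164, 0.2813, 0.3322]
ee_rot: [3.141, -0.001, 2.351]
wrist_force: [0.0, 0.1, -0.7]
width: 0.0131
```

```bash
python3 - <<'E'
from h import *
P,R=place2((-13,-2),(-8,15),.23,np.radians(135)); print(P); go(P,R)
im=optics.snapshot("side"); cv2.imwrite("pics/c3.png",im[:,:,::-1]); f=foot(.1745); print(f,proj("side",f))
E
```

```text
[ 0.49334954 -0.24151157  0.40173145]
t 43.42 shift cm [-35.52 -38.41  -7.04] rot [-0.124  0.067 -0.009] F [ 0.04  0.11 -0.67] q [ 0.4   0.18  1.04  0.    1.92 -0.38]
[0.51985155 0.28302144 0.16527461] [[187.45400705 123.60389441]]
```

View pics/c3.png

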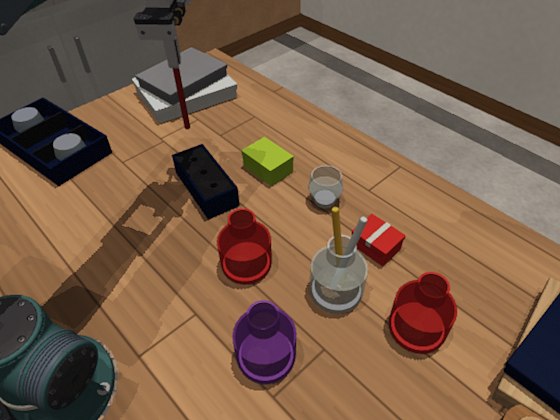

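Red is gripped and hanging straight. Transferring it high, round the robot side of the bottle.

Call:
apply_moves --moves '[[[-1,-1.3,-3],[0,0,0],0],[[-3,-3.8,-5],[0,0,0],0],[[-5.5,-6.8,-7],[0,0,0],0],[[-8,-9.9,-8],[0,0,0],0],[[-10.5,-13,-8.8],[0,0,0],0],[[-13,-16,-8.8],[0,0,0],0],[[-15.5,-19.2,-8.8],[0,0,0],0],[[-18,-22.3,-8.8],[0,0,0],0],[[-20.5,-25.4,-8.8],[0,0,0],0],[[-23,-28.4,-8.8],[-0.03,0.02,0],0]]'

```text
time: 44.3
tool_pos: [0.476, -0.0827, 0.4183]
ee_rot: [3.109, -0.021, 2.354]
wrist_force: [1.4, 0.0, 0.2]
width: 0.0134
```

Call:
apply_moves --moves '[[[-2,-2.6,0],[-0.03,0.02,0],0],[[-4,-5,0],[-0.06,0.03,0],0],[[-6,-7.5,0],[-0.09,0.045,0],0],[[-7.4,-9.2,0],[-0.09,0.045,0],0],[[-7.4,-9.2,0],[-0.09,0.045,0],0],[[-7.4,-9.2,0],[-0.09,0.045,0],0],[[-7.4,-9.2,0],[-0.09,0.045,0],0],[[-7.4,-9.2,0],[-0.09,0.045,0],0],[[-7.4,-9.2,0],[-0.09,0.045,0],0],[[-7.4,-9.2,0],[-0.09,0.045,0],0]]'

```text
time: 45.13
tool_pos: [0.4638, -0.1979, 0.4137]
ee_rot: [3.02, -0.065, 2.357]
wrist_force: [-0.4, -0.7, 0.1]
width: 0.0131
```

```bash
python3 - <<'E'
from h import *
for z in (.23,.17):
    P,R=place2((-13,-2),(-8,15),z,np.radians(135),.175); print(P); go(P,R)
f=foot(.175); print(f)
E
```

```text
[ 0.49328967 -0.24171512  0.40321616]
t 45.13 shift cm [-5.24 -1.1   0.58] rot [-0.003  0.003 -0.007] F [-0.42 -0.66  0.06] q [-0.6   0.04  1.04  0.15  2.1  -1.31]
[ 0.49570903 -0.23348931  0.34321616]
t 45.13 shift cm [-5.22 -1.08  6.64] rot [-0.003  0.003 -0.007] F [-0.42 -0.66  0.06] q [-0.6   0.04  1.04  0.15  2.1  -1.31]
[ 0.47083419 -0.17489113  0.24037165]
```

Call:
apply_moves --moves '[[[-1.5,-0.3,0],[0,0,0],0],[[-3,-0.6,0],[0,0,0],0],[[-4.4,-0.9,0.3],[0,0,0],0],[[-5.2,-1.1,0.6],[0,0,0],0],[[-5.2,-1.1,1.6],[0,0,0],0],[[-5.2,-1.1,3],[0,0,0],0],[[-5.2,-1.1,4.5],[0,0,0],0],[[-5.2,-1.1,5.8],[0,0,0],0],[[-5.2,-1.1,6.4],[0,0,0],0],[[-5.2,-1.1,6.4],[0,0,0],0]]'

```text
time: 45.97
tool_pos: [0.4946, -0.2341, 0.3433]
ee_rot: [3.021, -0.069, 2.356]
wrist_force: [-0.5, -0.2, -0.7]
width: 0.0132
```

```bash
python3 look.py c4; python3 - <<'E'
from h import *
P,R=place2((-13,-2),(-8,15),.17,np.radians(135),.175); go(P,R)
f=foot(.175); print(f,proj("side",f))
E
```

```text
t 46.07 shift cm [0.03 0.11 0.25] rot [-0.003  0.003 -0.009] F [ 0.16 -0.57 -0.24] q [-0.63  0.11  1.1   0.14  1.97 -1.36]
[ 0.50202186 -0.21167715  0.17216559] [[339.3572834  244.23591377]]
```

View pics/c4.png

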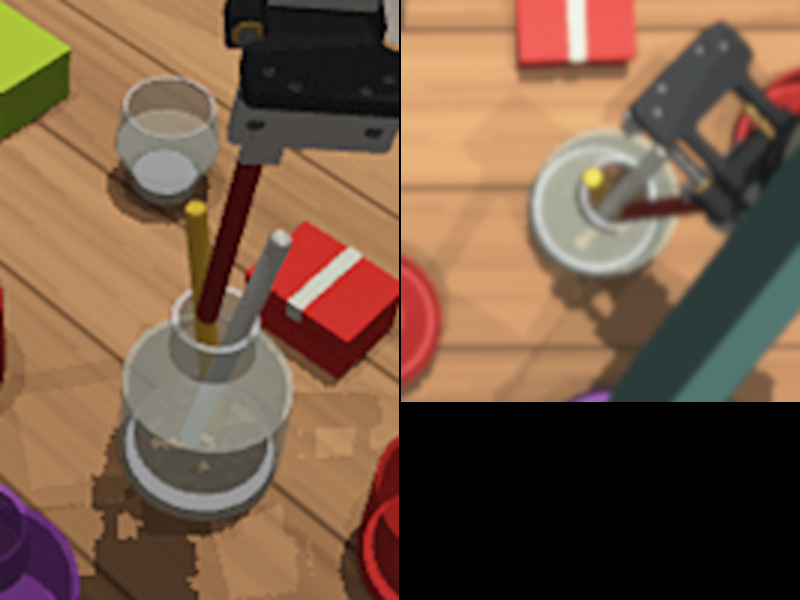

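The red foot is at side px (339.7,244.7), as predicted, and inside the mouth on the robot side. I'll add a 2 mm inward correction and then descend.

Call:
apply_moves --moves '[[[0,0.1,0],[0,0,0],0],[[0,0.18,0],[0,0,0],0],[[0,0.18,0.3],[0,0,0],0],[[0,0.18,0.9],[0,0,0],0],[[0,0.18,1.5],[0,0,0],0],[[0,0.18,2.1],[0,0,0],0],[[0,0.18,2.8],[0,0,0],0],[[0,0.18,3.5],[0,0,0],0],[[0,0.18,4.2],[0,0,0],0],[[0,0.18,4.9],[0,0,0],0]]'

```text
time: 46.9
tool_pos: [0.4981, -0.2272, 0.2957]
ee_rot: [3.02, -0.067, 2.355]
wrist_force: [-0.0, 0.2, 0.2]
width: 0.0135
```

Call:
apply_moves --moves '[[[0,0,0.5],[0,0,0],0],[[0,0,1],[0,0,0],0],[[0,0,1.5],[0,0,0],0],[[0,0,2],[0,0,0],0],[[0,0,2.5],[0,0,0],0],[[0,0,3],[0,0,0],0],[[0,0,3.5],[0,0,0],0],[[0,0,4],[0,0,0],0],[[0,0,4.4],[0,0,0],0],[[0,0,4.7],[0,0,0],0]]'

```text
time: 47.73
tool_pos: [0.5, -0.221, 0.2495]
ee_rot: [3.02, -0.067, 2.355]
wrist_force: [-0.9, -0.2, -1.2]
width: 0.0134
```

```bash
python3 look.py c5; python3 - <<'E'
from h import *
f=foot(.175); print(f,(f[:2]-C)*1e3,proj("side",f),cur()[0]['wrist_force'])
E
```

```text
[ 0.5066579  -0.19774809  0.07611373] [-9.84209713  7.25190657] [[331.81064711 269.92474467]] [-0.03267553  0.88590025 -0.06450616]
```

View pics/c5.png

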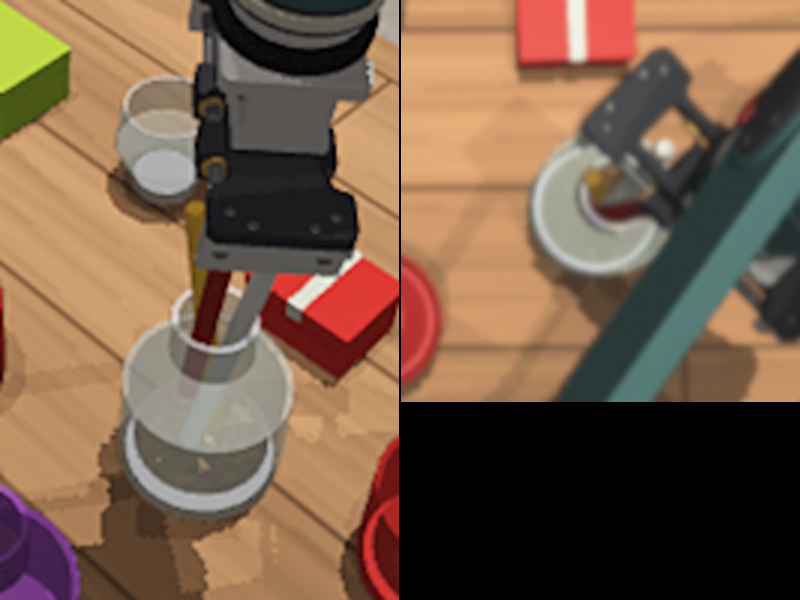

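Red is in the neck, with yellow and white unmoved. Feeling downward now.

Call:
apply_moves --moves '[[[0,0,0.07],[0,0,0],0],[[0,0,0.14],[0,0,0],0],[[0,0,0.21],[0,0,0],0],[[0,0,0.28],[0,0,0],0],[[0,0,0.35],[0,0,0],0],[[0,0,0.42],[0,0,0],0],[[0,0,0.49],[0,0,0],0],[[0,0,0.56],[0,0,0],0],[[0,0,0.63],[0,0,0],0],[[0,0,0.7],[0,0,0],0]]'

```text
time: 48.67
tool_pos: [0.5004, -0.2202, 0.2431]
ee_rot: [3.02, -0.066, 2.355]
wrist_force: [-0.4, -0.2, 0.0]
width: 0.0132
```

Call:
apply_moves --moves '[[[0,0,0.06],[0,0,0],0],[[0,0,0.12],[0,0,0],0],[[0,0,0.18],[0,0,0],0],[[0,0,0.24],[0,0,0],0],[[0,0,0.3],[0,0,0],0],[[0,0,0.36],[0,0,0],0],[[0,0,0.42],[0,0,0],0],[[0,0,0.48],[0,0,0],0],[[0,0,0.54],[0,0,0],0],[[0,0,0.6],[0,0,0],0]]'

```text
time: 49.5
tool_pos: [0.5006, -0.2194, 0.2372]
ee_rot: [3.02, -0.066, 2.355]
wrist_force: [-0.0, 0.8, -0.4]
width: 0.0133
```

Call:
apply_moves --moves '[[[0,0,0.06],[0,0,0],0],[[0,0,0.12],[0,0,0],0],[[0,0,0.18],[0,0,0],0],[[0,0,0.24],[0,0,0],0],[[0,0,0.3],[0,0,0],0],[[0,0,0.36],[0,0,0],0],[[0,0,0.42],[0,0,0],0],[[0,0,0.48],[0,0,0],0],[[0,0,0.54],[0,0,0],0],[[0,0,0.6],[0,0,0],0]]'

```text
time: 50.33
tool_pos: [0.5008, -0.2186, 0.2313]
ee_rot: [3.02, -0.066, 2.355]
wrist_force: [-0.5, 0.7, -0.1]
width: 0.0132
```

```bash
python3 look.py c6; python3 - <<'E'
from h import *
f=foot(.175); print(f,(f[:2]-C)*1e3,proj("side",f),cur()[0]['wrist_force'])
E
```

```text
[ 0.50769497 -0.19548356  0.05782932] [-8.80503444  9.51643659] [[330.71588142 274.38978559]] [-0.27207532  1.03233412  0.45680855]
```

View pics/c6.png

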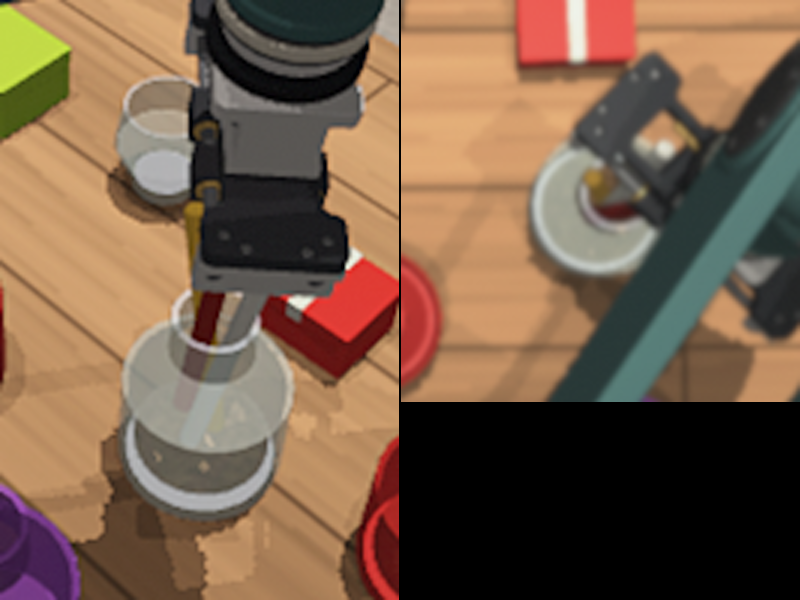

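Clear of the other rods. Continuing down.

Call:
apply_moves --moves '[[[0,0,0.06],[0,0,0],0],[[0,0,0.12],[0,0,0],0],[[0,0,0.18],[0,0,0],0],[[0,0,0.24],[0,0,0],0],[[0,0,0.3],[0,0,0],0],[[0,0,0.36],[0,0,0],0],[[0,0,0.42],[0,0,0],0],[[0,0,0.48],[0,0,0],0],[[0,0,0.54],[0,0,0],0],[[0,0,0.6],[0,0,0],0]]'

```text
time: 51.27
tool_pos: [0.5011, -0.2179, 0.2253]
ee_rot: [3.02, -0.066, 2.355]
wrist_force: [-0.4, -0.0, -0.2]
width: 0.0134
```

Call:
apply_moves --moves '[[[0,0,0.06],[0,0,0],0],[[0,0,0.12],[0,0,0],0],[[0,0,0.18],[0,0,0],0],[[0,0,0.24],[0,0,0],0],[[0,0,0.3],[0,0,0],0],[[0,0,0.36],[0,0,0],0],[[0,0,0.42],[0,0,0],0],[[0,0,0.48],[0,0,0],0],[[0,0,0.54],[0,0,0],0],[[0,0,0.6],[0,0,0],0]]'

```text
time: 52.1
tool_pos: [0.5013, -0.2171, 0.2194]
ee_rot: [3.02, -0.066, 2.355]
wrist_force: [0.6, -0.2, 0.1]
width: 0.0133
```

Call:
apply_moves --moves '[[[0,0,0.06],[0,0,0],0],[[0,0,0.12],[0,0,0],0],[[0,0,0.18],[0,0,0],0],[[0,0,0.24],[0,0,0],0],[[0,0,0.3],[0,0,0],0],[[0,0,0.36],[0,0,0],0],[[0,0,0.42],[0,0,0],0],[[0,0,0.48],[0,0,0],0],[[0,0,0.54],[0,0,0],0],[[0,0,0.6],[0,0,0],0]]'

```text
time: 52.93
tool_pos: [0.5016, -0.2162, 0.2134]
ee_rot: [3.02, -0.066, 2.355]
wrist_force: [-0.6, 1.2, -1.0]
width: 0.0134
```

Call:
apply_moves --moves '[[[0,0,0.06],[0,0,0],0],[[0,0,0.12],[0,0,0],0],[[0,0,0.18],[0,0,0],0],[[0,0,0.24],[0,0,0],0],[[0,0,0.3],[0,0,0],0],[[0,0,0.36],[0,0,0],0],[[0,0,0.42],[0,0,0],0],[[0,0,0.48],[0,0,0],0],[[0,0,0.54],[0,0,0],0],[[0,0,0.6],[0,0,0],0]]'

```text
time: 53.77
tool_pos: [0.5018, -0.2155, 0.2075]
ee_rot: [3.02, -0.066, 2.355]
wrist_force: [-0.4, 0.8, -0.7]
width: 0.0134
```

Call:
apply_moves --moves '[[[0,0,0.06],[0,0,0],0],[[0,0,0.12],[0,0,0],0],[[0,0,0.18],[0,0,0],0],[[0,0,0.24],[0,0,0],0],[[0,0,0.3],[0,0,0],0],[[0,0,0.36],[0,0,0],0],[[0,0,0.42],[0,0,0],0],[[0,0,0.48],[0,0,0],0],[[0,0,0.5],[0,0,0],0],[[0,0,0.5],[0,0,0],0]]'

```text
time: 54.6
tool_pos: [0.502, -0.2148, 0.2025]
ee_rot: [3.02, -0.066, 2.355]
wrist_force: [-1.3, 0.5, -0.2]
width: 0.0131
```

```bash
python3 - <<'E'
from h import *
f=foot(.175); print(f,(f[:2]-C)*1e3)
E
```

```text
[ 0.5088666  -0.19170605  0.02917178] [-7.63339887 13.29394555]
```

Call:
apply_moves --moves '[[[0,0,0.06],[0,0,0],0],[[0,0,0.12],[0,0,0],0],[[0,0,0.18],[0,0,0],0],[[0,0,0.24],[0,0,0],0],[[0,0,0.3],[0,0,0],0],[[0,0,0.35],[0,0,0],0],[[0,0,0.4],[0,0,0],0],[[0,0,0.4],[0,0,0],0],[[0,0,0.4],[0,0,0],0],[[0,0,0.4],[0,0,0],0]]'

```text
time: 55.43
tool_pos: [0.5022, -0.2144, 0.199]
ee_rot: [3.02, -0.065, 2.355]
wrist_force: [-0.4, -0.3, 2.9]
width: 0.0135
```

Call:
apply_moves --moves '[[[0,0,0.04],[0,0,0],0],[[0,0,0.08],[0,0,0],0],[[0,0,0.1],[0,0,0],0],[[0,0,0.1],[0,0,0],0],[[0,0,0.1],[0,0,0],0],[[0,0,0.1],[0,0,0],0],[[0,0,0.1],[0,0,0],0],[[0,0,0.1],[0,0,0],0],[[0,0,0.1],[0,0,0],0],[[0,0,0.1],[0,0,0],0]]'

```text
time: 56.27
tool_pos: [0.5023, -0.2143, 0.1977]
ee_rot: [3.02, -0.066, 2.355]
wrist_force: [-0.5, -1.0, 4.0]
width: 0.0133
```

Call:
apply_moves --moves '[[[0,0,-0.1],[0,0,0],0],[[0,0,-0.18],[0,0,0],0],[[0,0,-0.18],[0,0,0],0],[[0,0,-0.18],[0,0,0],0.15],[[0,0,-0.18],[0,0,0],0.18],[[0,0,-0.18],[0,0,0],0.21],[[0,0,-0.18],[0,0,0],0.24],[[0,0,-0.18],[0,0,0],0.24],[[0,0,-0.18],[0,0,0],0.24],[[0,0,-0.18],[0,0,0],0.24]]'

```text
time: 57.1
tool_pos: [0.5021, -0.2144, 0.1993]
ee_rot: [3.02, -0.066, 2.355]
wrist_force: [-0.2, 0.2, -0.9]
width: 0.0225
```

```bash
python3 look.py c7
```

```text
(no output)
```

View pics/c7.png

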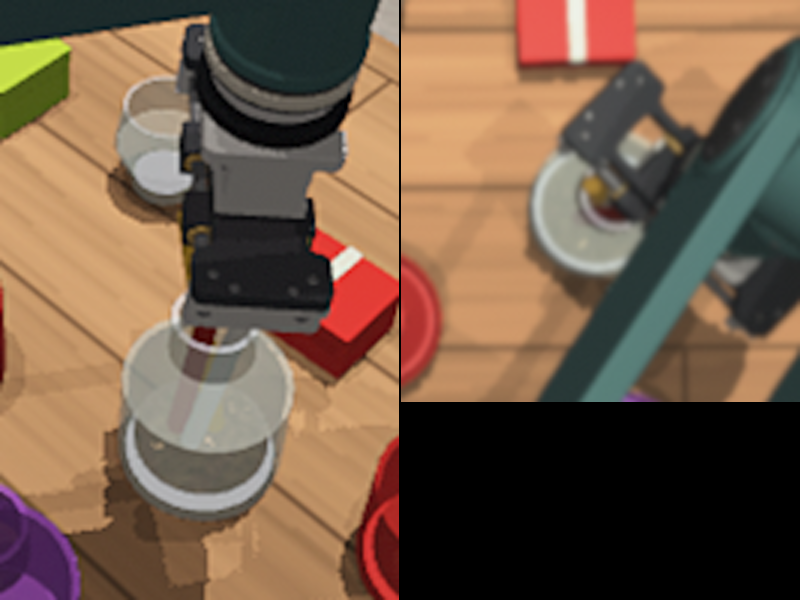

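Red is released, standing on the cork. Withdrawing along the tool axis.

Call:
apply_moves --moves '[[[0,0,-0.5],[0,0,0],0.24],[[0,0,-1.2],[0,0,0],0.24],[[0,0,-2.2],[0,0,0],0.24],[[0,0,-3.5],[0,0,0],0.24],[[0,0,-5],[0,0,0],0.24],[[0,0,-7],[0,0,0],0.24],[[0,0,-9],[0,0,0],0.24],[[0,0,-11],[0,0,0],0.24],[[0,0,-13],[0,0,0],0.24],[[0,0,-15],[0,0,0],0.24]]'

```text
time: 58.03
tool_pos: [0.496, -0.2344, 0.3505]
ee_rot: [3.02, -0.064, 2.355]
wrist_force: [0.3, -0.1, 1.0]
width: 0.0225
```

Call:
apply_moves --moves '[[[2,-2,0],[0,0,0],0.24],[[4,-4,0],[0,0,0],0.24],[[6,-6,0],[0,0,0],0.24],[[8,-8,0],[0,0,0],0.24],[[10,-10,0],[0,0,0],0.24],[[12,-12,0],[0,0,0],0.24],[[13,-13,0],[0,0,0],0.24],[[13,-13,0],[0,0,0],0.24],[[13,-13,0],[0,0,0],0.24],[[13,-13,0],[0,0,0],0.24]]'

```text
time: 58.87
tool_pos: [0.313, -0.233, 0.3415]
ee_rot: [3.02, -0.064, 2.355]
wrist_force: [0.4, -0.4, -0.5]
width: 0.0226
```

```bash
python3 look.py c8
```

```text
(no output)
```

View pics/c8.png

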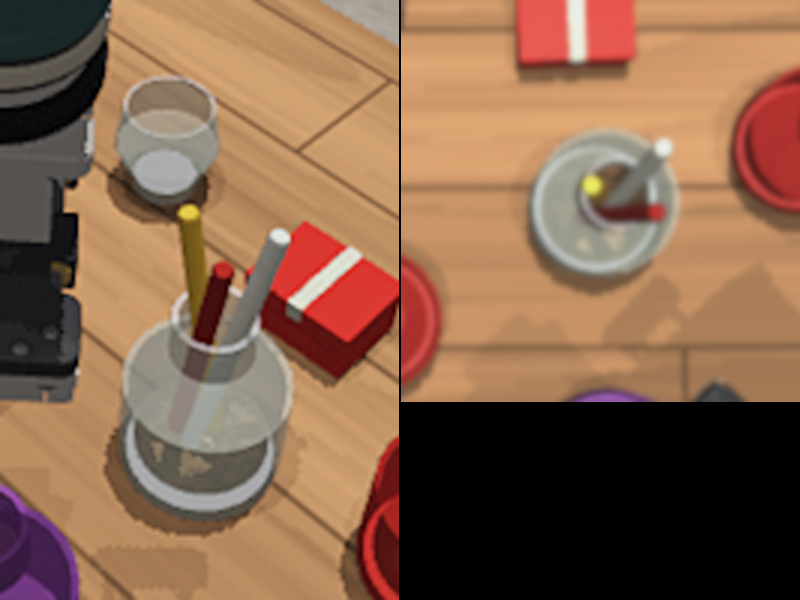

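View pics/c8_tf.png

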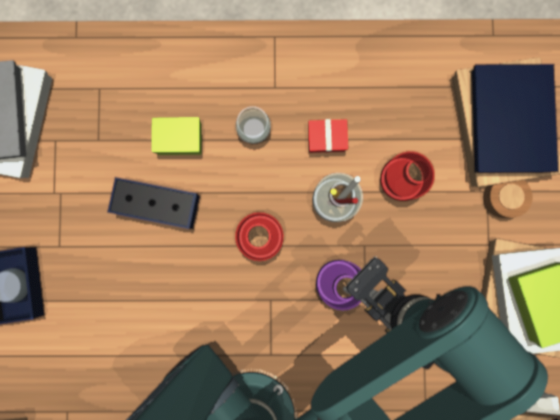

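All three rods stand in the bottle. The bottle and bystanders sit at their original pixels: bottle (338,198), tumbler (253,125), red box (328,135), lime box (176,135). I'll run one numeric check for settling and then hand in.

```bash
python3 - <<'E'
from h import *
b=optics.snapshot("top")[:,:,::-1]; a=cv2.imread("pics/c8_tf.png"); o=cv2.imread("pics/top0.png")
print("rods settled diff",cv2.absdiff(np.ascontiguousarray(b),a)[165:225,310:370].max())
for n,(u,v,w,h) in dict(lime=(148,112,58,46),tumb=(232,102,44,46),redbox=(304,114,48,44)).items():
    print(n,cv2.phaseCorrelate(cv2.cvtColor(o[v:v+h,u:u+w],6).astype(np.float32),cv2.cvtColor(a[v:v+h,u:u+w],6).astype(np.float32)))
T=tri((270+222/3,140+268/3),(270+(656-401)/3,130+212/3)); print("red top",T, robot.get_obs()['time'])
job.close_job()
E
```

```text
rods settled diff 3
lime ((-0.027595226537631135, -0.020515692333287205), 0.9625709553559622)
tumb ((0.5175434011203208, 0.004193658267794831), 0.9945794160719271)
redbox ((-0.02691911866099872, 0.5577995985599102), 0.9685193913954275)
red top (array([ 0.49606445, -0.2210664 ,  0.22535679]), np.float64(0.0013730789983420416)) 59.0167
the job is handed in; nothing more can be done
```

All three rods are standing loose in the bottle, leaning to three different sides of the neck. I handed the job in at 59.0 s of the 72 s allowed.

I took white, then yellow, then red from the navy box. Each went in tilted by about 0.1 to 0.14 rad and was lowered until the wrist force rose to about 4–5 N. Touch came at a foot height of roughly 26–28 mm each time. I then eased back about 2 mm, opened the fingers a little and withdrew along the rod.

**Last checks**
- **Rods:** in the last two top pictures, about 0.05 s apart, they had not moved. When I measured them after placing, their tops were at about 224 to 226 mm, which fits rods standing on the cork.
- **Bottle:** it looked upright and at its original place, judged by eye from the pictures.
- **Bystanders:** the tumbler and the red and lime boxes matched the first picture to within about 0.6 pixel, roughly 1 mm. The half-pixel readings for the tumbler and red box are probably shading or noise.
- **Disagreements:** the white rod slid a few millimetres along the rim while the yellow rod was being set down. I kept the fingers clear of it, so the springing cork is the likely cause, and it stayed standing.

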